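Turn the plate over in the welding fixture

ROBOT

A 6-joint arm with a two-finger parallel gripper is mounted at the origin on the work surface. World frame = base frame: x ahead of the robot, y to its left, z up, the work surface at z = 0. Lengths are in m, angles in rad, forces in N, time in s.
With the tool pointing down it reaches from about 0.375 to 0.825 m from the base axis. Payload 5.5 kg.
Tool frame: the origin (TCP) lies midway between the tips of the shut fingers; the grasp point (between the pads) lies robot.grip_point_offset behind it (robot.grip_point_offset is the distance from the TCP to the grasp point, in m); z points along the fingers, y is the line along which they close (so a half turn about z gives the same grasp; the last joint's range is limited). The gripper opens to 85 mm and grips with 20 to 120 N. Pads are 22 mm wide; open, the fingers measure 114 mm over their backs; the gripper's body (76 mm by 85 mm) begins 54 mm behind the grasp point. The pads swing forward as they close: fully open they stand 13 mm farther back than shut.
Start: joints at [1.268, 0.314, -0.047, 1.21, 0, 1.571], TCP at [0.179, 0.573, 0.231] pointing down, gripper open.
Joint ranges: [-2.67, 2.67], [-0.69, 1.73], [-1.03, 1.25], [-2.08, 2.16], [-1.42, 1.45], [-3.14, 3.14]. Speed limits (rad/s): [2.39, 2.39, 3.01, 3.14, 3.14, 3.14].

INTERFACE

Orientations are given as [roll, pitch, yaw] about the fixed x, y, z axes, in that order (R = Rz(yaw) Ry(pitch) Rx(roll)).
In Python, from rig import robot, capture gives the robot as it stands. The module is installed in compiled form; this text tells all that it offers.
- The arm moves only by the tool carry_out, never from a script. Its argument "commands" is text: rows parted by semicolons, each of 6 numbers parted by spaces: the shift along the tool's x, y, z scaled (see below), then the turn, a rotation vector about the tool's x, y, z scaled (see below). In form: x y z ax ay az; .... A call has 1 to 20 rows; each row is the pose to reach, as a shift and turn from the pose commanded when the call began, along the tool's axes at that moment; what a row does not reach only later rows make up. The controller multiplies each number of a shift by 120 mm and each number of a turn by pi/2 rad. A row lasts 1/8 s, in which the tool goes at most 62.5 mm and 10.7 degrees, less where a joint would pass 70% of its speed; a pose out of reach is approached as far as the arm can. A call with a number of a shift or a turn outside -1 to 1 is refused whole. A call with a gripper value outside its range is refused whole. "claw" is the opening, from 0 (shut) to 1 (fully open), set as the call begins (left out, the last holds). The fingers move at their own pace and stop on an object; "squeeze" is the grip in N (left out, the last holds). Time passes only in rows, so rows that repeat a pose let the fingers close. It gives the time, the measured TCP pose, the force, the opening and the grip force at its end, in the units of the state.
- robot.get_state(): the state, without advancing time (a new reading comes with each control period).
- capture(name): name is "scene" or "side" or "wrist"; returns a dict with "pixels" (420x560x3 uint8, red, green, blue), "fov_y" (degrees; the focal length in pixels is half the picture's height over the tangent of half this angle, whatever the lens; pixels are square), "cx", "cy" (the principal point, pixels), "cam_to_world" (4x4, takes a point from camera to world coordinates). Camera axes: x right, y down, z forward; pixel columns grow to the right and rows downward; lengths in m; the calibration is good to about 2 mm. A picture is of the moment at which its call begins. There is no depth.
- robot.close_job(): hands the job in; it is judged then, once.
The state is a dict: "t": time; "qpos": joint angles; "dq": joint speeds; "effort": joint torques, N m; "ee_pos": TCP position; "tool_rot": TCP orientation; "ft_force": force on the tool from outside, world axes, zero at the start; "torque": the same for the moment, N m; "width": opening from 0.0 (shut) to 1.0 (fully open); "finger_force": force on a finger pad.
Only numpy, scipy, OpenCV 4.12 (cv2) and the standard library are available. Lean on these libraries where they do the work, as an engineer would, in place of code of your own. Each camera call takes 0.05 s, during which the arm holds its last target. There are 200 camera calls.

TASK

The first side of the plate in the welding fixture is finished: swing the clamp lever open, lift the plate out and stand it on end in the green slotted stand, letting go of it there so that you can take it again from the other side. Then lay it back in the fixture, fully seated between the stops and pins with its bare steel face up, and swing the clamp lever fully shut over it. Do not disturb the other things on the bench.

Things in the scene. Friction and masses are not known exactly. Their poses are not given: they have to be found in the camera images.
- plate: The workpiece: flat steel plate 120 x 50 x 8 mm, about 0.36 kg. Origin at its very centre; x along its length, y across its width, z through its thickness. +z face: red primer; -z face: bare bright steel with two thin blue layout lines. Bolt holes are only drawn. It starts in the fixture, red face up. Can be pinched across its 50 mm width by the long edges, tool leaning along its length.
- fixture: Welding fixture fixed to the bench. Origin on the bench straight below the nest's middle; z up, x along the nest's length, y across. Dark base plate 10 mm thick (x -80..80, y -38..96 mm) with an aluminium rib on it, 26 mm wide, along x; the plate lies on the rib, its long edges overhanging 12 mm each side. Clamp post 20 mm thick at x 40, y 75 mm.
- nest (a point): Middle of the seat (top of the rib), 40 mm above the bench, axes as the fixture's. A seated plate's centre is 4 mm above it. Brass end stops (inner faces at x +-63, tops 7 mm above the seat) and four brass pins (8 mm thick, at x +-46, y +-32 mm, pointed tops 8 mm above the seat) leave the plate about 3 mm play all round. Either end of the plate may go to either end.
- clamp (a joint): Angle of the clamp lever about its upright hinge: 0 = shut (arm along the fixture's -y, over the plate), 1.8 = end of travel; it grows anticlockwise seen from above, so at 1.57 the arm points along the fixture's +x, clear of the plate. Stays where it is left; friction 0.06 N m (a push of about 1 N at the handle).
- clamp_grip (a point): Point on the axis of the clamp lever's upright yellow handle, a cylinder 18 mm thick, 40 mm tall, standing on the lever 62 mm from the hinge. The point is 20 mm below the handle's top, 20 mm above the lever, 79.5 mm above the bench. The lever is a flat steel arm 14 mm wide, 10 mm thick, reaching 78 mm from the hinge, its underside 1.5 mm above a seated plate.
- clamp_hinge (a point): Point on the clamp's vertical hinge axis at the lever's underside: on the fixture at x 40, y 75, z 49.5 mm.
- stand: Green slotted stand fixed to the bench, base 100 x 70 x 8 mm. Origin on the bench under the slot's middle; z up, y along the slot, x across it. Two cheeks 56 mm long (y) leave a slot 11 mm wide, open at both ends, its floor 8 mm and its flared mouth 41 mm above the bench. The plate stands in it on a short end, its 50 mm width along the slot, its centre 68 mm above the bench.
- hammer: Bystander: hammer lying on the bench, about 0.3 m long, origin under its middle.
- screwdriver: Bystander: screwdriver lying on the bench, origin under its middle.
- wrench: Bystander: wrench lying on the bench, origin under its middle.
- tape: Bystander: roll of masking tape lying flat, 104 mm across, 25 mm high, origin under its centre.
- jar: Bystander: amber jar, 60 mm across, 75 mm tall, origin under its centre.
- tray: Bystander: small open steel tray, 90 x 70 x 25 mm, origin under its centre.
- offcut: Bystander: dark steel offcut, 110 x 30 x 6 mm, origin under its centre.
There are look-alikes about, which are no part of the job. Of the things like the stand, leave any that is blue; of the rest the smaller one is meant.

How it is judged:
By the outcome, as a careful person would: the job done as asked, in the order asked, and still so for the second after the job is handed in, with the robot touching nothing.
It also fails if it takes over 72 s, if anything falls off the work surface, if the arm or the gripper's body presses on something with over 40 N, if the wrist force passes 120 N, or if a joint passes its speed limit or range.

## Working session

There is one attempt and no reset: what is moved stays moved. The work goes in short steps, Python scripts to look and compute and a tool call to move; the robot and the scene stay as the last step left them, time stands still between calls to the robot, and variables do not carry over. Pictures are saved under pics/ and viewed, at most 10 in all, crops included, and the job is handed in when it is done.

Besides the shell and the picture viewer there is one more tool, called after "Call:" by a JSON object that holds its "fn" and its "kwargs". carry_out: Moves the arm, as the interface text tells. Its arguments: {"type":"object","properties":{"commands":{"type":"string"},"claw":{"type":"number"},"squeeze":{"type":"number"}},"required":["commands"]}

```bash
mkdir -p pics
python3 - <<'E'
from rig import robot, capture
import cv2,numpy as np,pickle
d={}
for n in ("scene","side","wrist"):
    c=capture(n); d[n]=c
    cv2.imwrite(f"pics/{n}0.png",c["pixels"][:,:,::-1])
    print(n,c["fov_y"],c["cx"],c["cy"],np.round(c["cam_to_world"],3).tolist())
pickle.dump(d,open("d0.pkl","wb"))
print(robot.get_state(),robot.grip_point_offset)
E
```

```text
scene 45.49328714700311 269.79875381991053 215.2416876096995 [[0.423, 0.698, -0.577, 1.397], [0.906, -0.332, 0.263, -0.388], [-0.008, -0.634, -0.773, 1.217], [0.0, 0.0, 0.0, 1.0]]
side 45.88764002305524 278.51164890115217 210.23170898668766 [[0.985, -0.11, 0.133, 0.385], [-0.172, -0.664, 0.728, -1.057], [0.008, -0.74, -0.673, 1.071], [0.0, 0.0, 0.0, 1.0]]
wrist 65.52142276563883 274.87528403466155 211.26241365073474 [[0.298, 0.909, 0.292, 0.103], [0.955, -0.283, -0.094, 0.596], [-0.002, 0.306, -0.952, 0.373], [0.0, 0.0, 0.0, 1.0]]
{'t': 0.15, 'qpos': array([ 1.26801497e+00,  3.14083067e-01, -4.78544229e-02,  1.21018841e+00,
       -8.24450799e-06,  1.57078188e+00]), 'dq': array([ 0.00119203, -0.0018973 ,  0.0037738 , -0.00169294,  0.0001684 ,
       -0.0004069 ]), 'effort': array([-3.53511132e-05, -5.40046120e+01,  3.40058756e+01,  1.32964121e-02,
       -1.24973467e-04,  6.67593298e-06]), 'ee_pos': array([0.17877613, 0.57228254, 0.23061873]), 'tool_rot': array([-3.14026308e+00,  8.22529250e-06,  2.83882576e+00]), 'ft_force': array([-0.82800593, -0.25584134,  0.26857802]), 'torque': array([-0.01997592,  0.07729439,  0.01292208]), 'finger_force': 0.0, 'width': 0.9971849116930737} 0.0187
```

View pics/scene0.png

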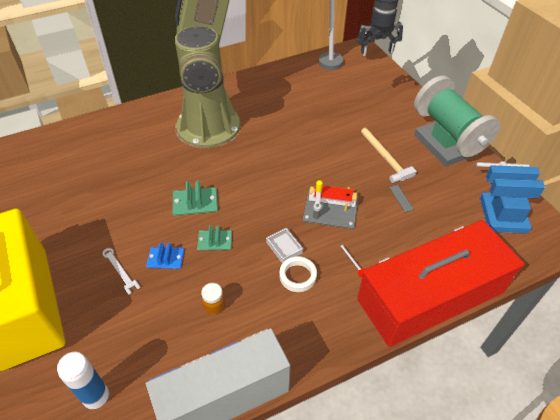

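View pics/side0.png

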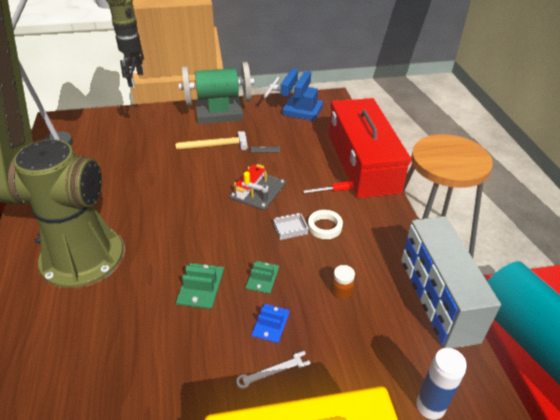

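The scene picture shows the fixture near (333,205), the smaller green stand at (215,238) and the look-alikes at (195,198, big green) and (165,256, blue). In the side picture the fixture is near (258,187) and the small green stand at (263,277).

```bash
cat > h.py <<'E'
import numpy as np,cv2,pickle
from scipy.spatial.transform import Rotation as R
from scipy.optimize import least_squares
def K(c):
    f=c["pixels"].shape[0]/2/np.tan(np.radians(c["fov_y"])/2)
    return f
def ray(c,u,v):
    f=K(c);T=c["cam_to_world"];d=T[:3,:3]@np.array([(u-c["cx"])/f,(v-c["cy"])/f,1]);return T[:3,3],d/np.linalg.norm(d)
def atz(c,u,v,z):
    o,d=ray(c,u,v);return o+d*(z-o[2])/d[2]
def tri(*obs):
    A=np.zeros((3,3));b=np.zeros(3)
    for c,u,v in obs:
        o,d=ray(c,u,v);P=np.eye(3)-np.outer(d,d);A+=P;b+=P@o
    x=np.linalg.solve(A,b);return x
def proj(c,p):
    T=c["cam_to_world"];q=(np.atleast_2d(p)-T[:3,3])@T[:3,:3];f=K(c)
    return np.c_[c["cx"]+f*q[:,0]/q[:,2],c["cy"]+f*q[:,1]/q[:,2]]
def tool(s):
    return s["ee_pos"],R.from_euler("xyz",s["tool_rot"])
def delta(s,p,Rt):
    """row numbers to go from state s to TCP pose p,Rt (Rotation)"""
    p0,R0=tool(s)
    return np.round(np.r_[R0.inv().apply(np.array(p)-p0)/.12,(R0.inv()*Rt).as_rotvec()/(np.pi/2)],4)
def snap(name,fn=None):
    from rig import capture
    c=capture(name)
    if fn: cv2.imwrite(f"pics/{fn}.png",c["pixels"][:,:,::-1]);pickle.dump(c,open(f"{fn}.pkl","wb"))
    return c
E
python3 - <<'E'
from h import *
d=pickle.load(open("d0.pkl","rb"))
s,e=d["scene"],d["side"]
print("fix",tri((s,333,205),(e,258,187)),"stand",tri((s,215,238),(e,263,277)))
W=np.zeros((600,800,3),np.uint8)
def put(c,u,v,x,y):
    k=c["pixels"][v-30:v+30,u-40:u+40,::-1];W[y:y+300,x:x+400]=cv2.resize(k,(400,300),interpolation=cv2.INTER_CUBIC)
put(s,333,205,0,0);put(e,258,187,400,0);put(s,215,238,0,300);put(e,263,277,400,300)
cv2.imwrite("pics/comp.png",W)
E
```

```text
fix [0.5452144  0.21823908 0.01044186] stand [ 0.50348857 -0.16579547  0.00538294]
```

View pics/comp.png

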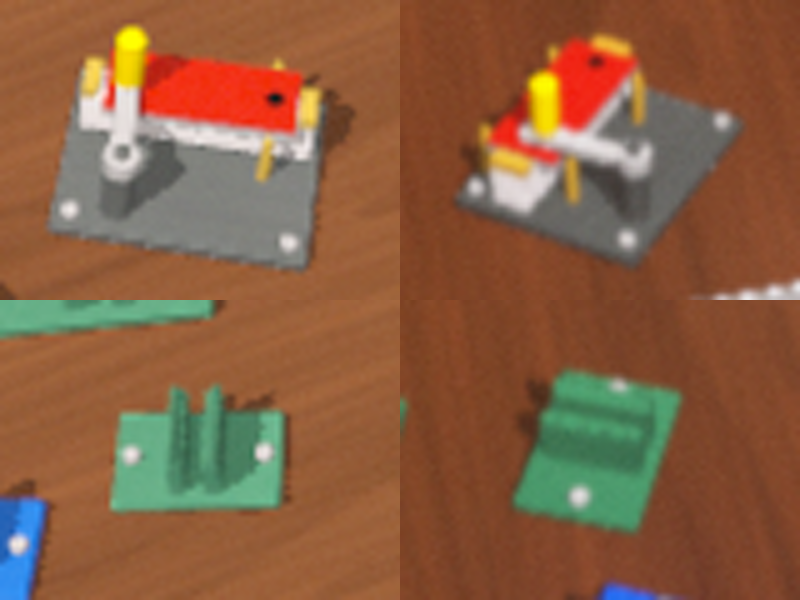

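The composite shows the fixture with red plate and clamp shut over it (post on the +x world side), and the stand's slot running vertically in the scene image. I read corner pixels off it for the fit.

```bash
cat >> h.py <<'E'
def fit(obs,x0):
    """obs: (cam, local xyz, u, v) -> x,y,yaw of an upright object on the bench"""
    def r(p):
        Rz=R.from_euler("z",p[2])
        return np.concatenate([proj(c,Rz.apply(l)+[p[0],p[1],0])[0]-[u,v] for c,l,u,v in obs])
    s=least_squares(r,x0);return s.x,np.round(s.fun,1)
E
python3 - <<'E'
from h import *
d=pickle.load(open("d0.pkl","rb"))
s,e=d["scene"],d["side"]
g=lambda c,o,l,u,v:(c,np.array(l)/1000,o[0]+u/5-.4,o[1]+v/5-.4)
S=(293,175);E=(218,157)
print(fit([g(s,S,(80,96,10),50,231),g(s,S,(-80,96,10),305,268),g(s,S,(-80,-38,10),325,100),g(e,E,(80,96,10),237,265),g(e,E,(-80,96,10),340,125),g(e,E,(80,-38,10),58,200),
 g(s,S,(40,13,99.5),131,35),g(e,E,(40,13,99.5),144,80)],[.545,.218,-1.5]))
S=(175,208);E=(223,247)
for w in (0,1): # which image corner is which (x to the left or y)
  L=[(50,-35,8),(-50,-35,8),(-50,35,8),(50,35,8)]
  a=[(120,112),(285,110),(283,208),(111,208)];b=[(160,70),(280,95),(237,228),(114,203)]
  # world order: scene left=-y ; top = -x.  side: left=-x, up=+y
  b=[b[3],b[0],b[1],b[2]]
  print(fit([g(s,S,l,*p) for l,p in zip(L,a)]+[g(e,E,l,*p) for l,p in zip(L,b)],[.5,-.166,-1.5]));break
E
```

```text
(array([ 0.52204721,  0.22415881, -2.1953713 ]), array([-1.1, -1.1, -0.2, -1.1, -0.7,  0.2,  0.2, -0.6,  1. , -0.9, -0.5,
        0.2,  0.9,  0.7,  0.9,  0.1]))
(array([ 0.50444543, -0.16701995, -1.98649437]), array([-0.2, -0.1, -0.4, -0.4, -0.7, -1.4,  0. , -0.6,  0.1, -0.1,  0.9,
       -0.1,  0.7, -0.6,  0.4, -0. ]))
```

```bash
cat >> h.py <<'E'
FX=[.522,.224,-2.195]; ST=[.5044,-.167,-1.986]
down=lambda yaw:R.from_euler("xyz",[np.pi,0,yaw])
def chain(p0,R0,wps,dmax=.0625):
    """print calls from commanded pose p0,R0 through wps [(p,R)]; splits until every number is within 1"""
    for p,Rt in wps:
        p=np.array(p,float)
        while 1:
            t=R0.inv().apply(p-p0)/.12; w=(R0.inv()*Rt).as_rotvec()/(np.pi/2)
            k=min(1,.98/max(abs(t).max(),abs(w).max(),1e-9))
            t,w=np.round(t*k,3),np.round(w*k,3)
            n=int(np.ceil(max(np.linalg.norm(t)*.12/dmax,np.linalg.norm(w)*90/10.7)))+1
            print("ROW",*t,*w," x",n)
            p0=p0+R0.apply(t*.12); R0=R0*R.from_rotvec(w*np.pi/2)
            if k==1: break
    return p0,R0
E
python3 - <<'E'
from h import *
from rig import robot
s=robot.get_state()
chain(*tool(s),[((.51,.19,.28),down(.946))])
E
```

```text
ROW -0.98 -0.606 -0.112 -0.0 0.0 0.329  x 4
ROW -0.98 -0.037 -0.095 -0.0 0.0 0.28  x 4
ROW -0.98 0.417 -0.103 -0.0 0.0 0.305  x 4
ROW -0.647 0.785 -0.099 0.0 0.001 0.291  x 4
```

Call:
{"fn": "carry_out", "kwargs": {"commands": "-0.98 -0.606 -0.112 0 0 0.329; -0.98 -0.606 -0.112 0 0 0.329; -0.98 -0.606 -0.112 0 0 0.329; -0.98 -0.606 -0.112 0 0 0.329"}}

```text
t: 0.65
ee_pos: [0.2702, 0.4675, 0.2449]
tool_rot: [3.141, -0.0, 2.321]
ft_force: [0.7, 0.5, -0.1]
width: 1.0
finger_force: 0.0
```

Call:
{"fn": "carry_out", "kwargs": {"commands": "-0.98 -0.037 -0.095 0 0 0.28; -0.98 -0.037 -0.095 0 0 0.28; -0.98 -0.037 -0.095 0 0 0.28; -0.98 -0.037 -0.095 0 0 0.28"}}

```text
t: 1.15
ee_pos: [0.3464, 0.3797, 0.2559]
tool_rot: [-3.141, -0.0, 1.885]
ft_force: [-0.3, 0.1, -0.7]
width: 0.997
finger_force: 0.0
```

Call:
{"fn": "carry_out", "kwargs": {"commands": "-0.98 0.417 -0.103 0 0 0.305; -0.98 0.417 -0.103 0 0 0.305; -0.98 0.417 -0.103 0 0 0.305; -0.98 0.417 -0.103 0 0 0.305"}}

```text
t: 1.65
ee_pos: [0.43, 0.2832, 0.2682]
tool_rot: [-3.141, 0.0, 1.407]
ft_force: [0.7, 1.2, -0.5]
width: 1.001
finger_force: 0.0
```

Call:
{"fn": "carry_out", "kwargs": {"commands": "-0.647 0.785 -0.099 0 0 0.291; -0.647 0.785 -0.099 0 0 0.291; -0.647 0.785 -0.099 0 0 0.291; -0.647 0.785 -0.099 0 0 0.291; -0.647 0.785 -0.099 0 0 0.291"}}

```text
t: 2.28
ee_pos: [0.5093, 0.1917, 0.2801]
tool_rot: [-3.141, 0.0, 0.951]
ft_force: [-0.0, 0.5, -0.3]
width: 1.002
finger_force: 0.0
```

Run:
```python
from h import *
from rig import robot
c=snap("wrist","w1"); s=robot.get_state(); print(s["t"],s["ee_pos"],s["tool_rot"],np.round(s["qpos"],3))
```

```text
2.325 [0.50932502 0.19161181 0.28021772] [-3.14124516e+00  2.75239252e-04  9.50704649e-01] [ 0.36   0.193 -0.092  1.286  0.     2.551]
```

View pics/w1.png

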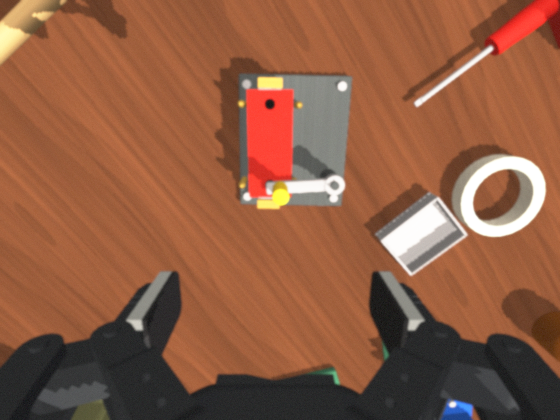

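The wrist image shows the fixture at (240..351, 74..206), red plate (247..294, 90..196), yellow handle top at (280,196), hinge at (334,185). I'll take a second, nearer view and compare both enlarged.

Call:
{"fn": "carry_out", "kwargs": {"commands": "0.4 -0.3 0.3 0 0 0; 0.4 -0.3 0.3 0 0 0; 0.4 -0.3 0.3 0 0 0"}}

```text
t: 2.7
ee_pos: [0.5081, 0.2511, 0.244]
tool_rot: [-3.141, 0.001, 0.949]
ft_force: [-0.5, -1.1, -0.4]
width: 1.003
finger_force: 0.0
```

Run:
```python
from h import *
from rig import robot
c1=pickle.load(open("w1.pkl","rb"))
c=snap("wrist","w2"); s=robot.get_state(); print(s["t"],s["ee_pos"],s["tool_rot"],np.round(s["qpos"],3))
p=proj(c,np.array([[.522,.224,.03]]))[0];print(p)
u,v=int(p[0]),int(p[1]); u0,v0=max(u-80,0),max(v-110,0)
W=np.zeros((600,800,3),np.uint8)
W[:,:400]=cv2.resize(c1["pixels"][55:220,235:345,::-1],(400,600),interpolation=cv2.INTER_CUBIC)
k=c["pixels"][v0:v0+210,u0:u0+140,::-1];print(u0,v0,k.shape)
W[:,400:]=cv2.resize(k,(400,600),interpolation=cv2.INTER_CUBIC)
cv2.imwrite("pics/comp2.png",W)
```

```text
2.75 [0.50858504 0.25052159 0.24465048] [3.14126920e+00 4.38622510e-04 9.47999089e-01] [ 0.458  0.246 -0.106  1.219 -0.     2.652]
[299.25084689 191.80797697]
219 81 (210, 140, 3)
```

View pics/comp2.png

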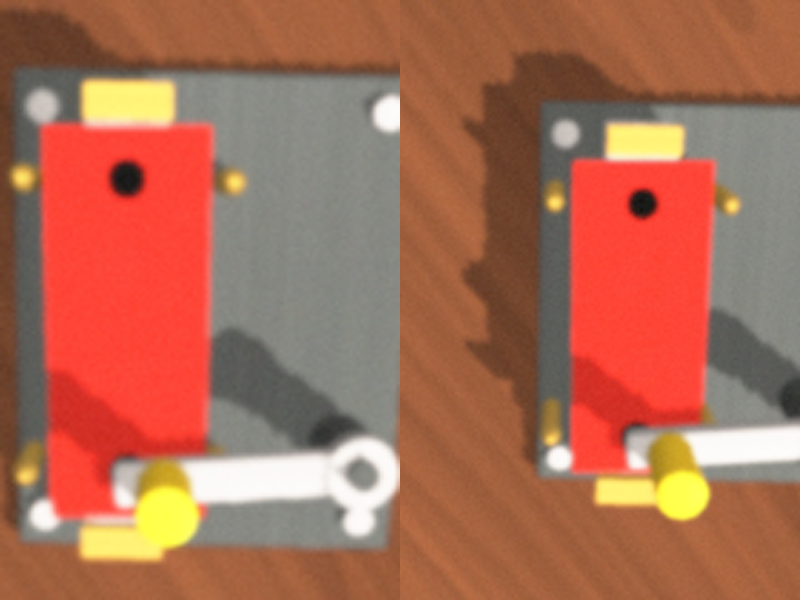

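The enlarged pair shows all base corners, pins, stops, plate corners and handle top clearly; the plate lies in the nest with the lever over its +x end. I fit the fixture and check heights by triangulation.

```bash
cat > fk.py <<'E'
from h import *
L1,L2=.567,.4537
def fk(q,Lw=.3,s=1,h0=-.1487):
    q1,q2,q3,q4,q5,q6=q
    Rt=R.from_euler("z",q1)*R.from_euler("y",np.pi/2+q2-q3+q4)*R.from_euler("x",s*q5)*R.from_euler("z",q6)
    r=L1*np.sin(q2)+L2*np.cos(q2-q3); z=h0+Lw+L1*np.cos(q2)-L2*np.sin(q2-q3)
    return np.array([r*np.cos(q1),r*np.sin(q1),z])+Lw*Rt.apply([0,0,1]),Rt
LO=np.array([-2.67,-.69,-1.03,-2.08,-1.42,-3.14]);HI=np.array([2.67,1.73,1.25,2.16,1.45,3.14])
def ik(p,Rt,q0,Lw=.3):
    f=lambda q:np.r_[(fk(q,Lw)[0]-p)*5,(fk(q,Lw)[1].inv()*Rt).as_rotvec()]
    s=least_squares(f,np.clip(q0,LO+.01,HI-.01),bounds=(LO,HI));return np.round(s.x,2),round(s.cost,6)
def lean(yaw,a):  # tool down at yaw, then tipped about its y so that z has component sin(a) along tool x (a>0 tool points to its +x)
    return down(yaw)*R.from_euler("y",a)
E
python3 - <<'E'
from fk import *
a=pickle.load(open("w1.pkl","rb"));b=pickle.load(open("w2.pkl","rb"))
A=lambda l,X,Y:(a,np.array(l)/1000,235+X/3.636-.36,55+Y/3.636-.36)
B=lambda l,X,Y:(b,np.array(l)/1000,219+X/2.857-.32,81+Y/2.857-.32)
o=[A((-80,-38,10),14,70),A((80,-38,10),22,542),A((80,96,10),388,549),A((-46,-32,46),21,178),A((-46,32,46),235,181),A((40,13,99.5),168,515),
B((-80,-38,10),142,103),B((80,-38,10),138,474),B((-46,-32,46),155,204),B((-46,32,46),332,206),B((40,13,99.5),282,494)]
x,r=fit(o,[.522,.224,-2.195]);print(x,r.reshape(-1,2).tolist())
inv=lambda p:R.from_euler("z",-x[2]).apply(p-[x[0],x[1],0])*1000
for n,i,j in (("handle",5,10),("base",0,6),("base2",1,7)):
    print(n,inv(tri((a,*o[i][2:]),(b,*o[j][2:]))).round(1))
for n,P,Q in (("plate1",(40,126),(172,160)),("plate2",(213,125),(315,160)),("plate4",(52,517),(172,472))):
    p,q=A((0,0,0),*P),B((0,0,0),*Q);print(n,inv(tri((a,*p[2:]),(b,*q[2:]))).round(1),inv(atz(a,*p[2:],.048)).round(1),inv(atz(b,*q[2:],.048)).round(1))
# IK feasibility
q=np.array([.36,.193,-.092,1.286,0,2.551])
F=R.from_euler("z",x[2])
for yaw in (x[2],x[2]+np.pi):
  for al in (-.52,.52):
    p=np.array([x[0],x[1],.044]);Rt=lean(yaw,al);p=p+Rt.apply([0,0,.0187])
    print("fix",round(yaw,2),al,[ik(p,Rt,[.36,.3,-.1,1.2,0,g]) for g in (2.5,-.5)])
for yaw in (ST[2],ST[2]+np.pi):
  for be in (-1.05,1.05):
    p=np.array([ST[0],ST[1],.068]);Rt=lean(yaw,be);p=p+Rt.apply([0,0,.0187])
    print("st",round(yaw,2),be,[ik(p,Rt,[-.3,.3,-.1,1.2,0,g]) for g in (1.6,-1.5)])
E
```

```text
[ 0.5233265   0.2228229  -2.21178602] [[-0.1, -0.2], [-0.8, 1.1], [-0.0, 1.2], [0.4, 0.6], [-0.1, 1.1], [-0.2, -2.9], [-0.1, 0.1], [-0.4, 2.5], [0.1, 0.1], [-0.1, 0.6], [0.7, -2.9]]
handle [43.8 13.  97.7]
base [-80.  -38.    8.3]
base2 [ 81.7 -37.9  -1.4]
plate1 [-61.6 -26.5  45.3] [-61.3 -26.5  48. ] [-62.  -26.4  48. ]
plate2 [-62.8  24.8  45.9] [-62.7  24.7  48. ] [-62.9  24.4  48. ]
plate4 [ 58.7 -23.4  47.3] [ 58.5 -23.3  48. ] [ 58.5 -23.6  48. ]
fix -2.21 -0.52 [(array([ 0.25,  0.39, -0.63,  0.13, -0.32, -0.61]), np.float64(0.0)), (array([ 0.25,  0.39, -0.63,  0.13, -0.32, -0.61]), np.float64(0.0))]
fix -2.21 0.52 [(array([ 0.5 ,  0.68, -0.05,  1.32,  0.21, -0.37]), np.float64(0.0)), (array([ 0.5 ,  0.68, -0.05,  1.32,  0.21, -0.37]), np.float64(0.0))]
fix 0.93 -0.52 [(array([ 0.5 ,  0.68, -0.05,  1.32,  0.21,  2.77]), np.float64(0.0)), (array([ 0.5 ,  0.68, -0.05,  1.32,  0.21,  2.77]), np.float64(0.0))]
fix 0.93 0.52 [(array([ 0.25,  0.39, -0.63,  0.13, -0.32,  2.53]), np.float64(0.0)), (array([ 0.25,  0.39, -0.63,  0.13, -0.32,  2.53]), np.float64(0.0))]
st -1.99 -1.05 [(array([-0.77,  0.65, -0.41,  1.05, -0.95, -2.2 ]), np.float64(0.0)), (array([-0.77,  0.65, -0.41,  1.05, -0.95, -2.2 ]), np.float64(0.0))]
st -1.99 1.05 [(array([ 0.09,  0.69, -0.31,  1.28,  0.86, -0.73]), np.float64(0.0)), (array([ 0.09,  0.69, -0.31,  1.28,  0.86, -0.73]), np.float64(0.0))]
st 1.16 -1.05 [(array([ 0.09,  0.69, -0.31,  1.28,  0.86,  2.41]), np.float64(0.0)), (array([ 0.15,  0.87, -0.26,  1.72,  0.97, -3.14]), np.float64(0.095389))]
st 1.16 1.05 [(array([-0.77,  0.65, -0.41,  1.05, -0.95,  0.94]), np.float64(0.0)), (array([-0.79,  0.89, -0.72, -1.67, -1.42, -3.14]), np.float64(0.289609))]
```

Run:
```python
from h import *
from rig import robot
s=robot.get_state();p0,R0=tool(s);Rt=down(.948)
H=np.array([.5595,.1459])
p,r=chain(p0,R0,[((.5075,.180,.14),Rt),((.5075,.180,.066),Rt)])
rows=[]
for k in np.linspace(0,1,15)[1:]:
    th=np.radians(146.7+k*(241-146.7)); q=np.r_[H+.0622*np.array([np.cos(th),np.sin(th)]),.066]
    rows.append(" ".join(f"{v:.3f}" for v in Rt.inv().apply(q-[.5075,.180,.066])/.12)+" 0 0 0")
print("; ".join(rows))
```

```text
ROW -0.482 0.335 0.872 0.0 0.0 -0.0  x 4
ROW 0.0 -0.0 0.617 0.0 0.0 -0.0  x 3
-0.060 0.006 0.000 0 0 0; -0.120 0.019 0.000 0 0 0; -0.177 0.039 0.000 0 0 0; -0.232 0.066 0.000 0 0 0; -0.283 0.099 0.000 0 0 0; -0.330 0.137 0.000 0 0 0; -0.372 0.181 0.000 0 0 0; -0.409 0.230 0.000 0 0 0; -0.440 0.282 0.000 0 0 0; -0.464 0.338 0.000 0 0 0; -0.482 0.397 0.000 0 0 0; -0.493 0.456 0.000 0 0 0; -0.496 0.517 0.000 0 0 0; -0.493 0.578 0.000 0 0 0
```

Call:
{"fn": "carry_out", "kwargs": {"commands": "-0.482 0.335 0.872 0 0 0; -0.482 0.335 0.872 0 0 0; -0.482 0.335 0.872 0 0 0; -0.482 0.335 0.872 0 0 0", "claw": 0.5}}

```text
t: 3.25
ee_pos: [0.5088, 0.1797, 0.1412]
tool_rot: [3.141, -0.002, 0.945]
ft_force: [0.5, 0.1, -0.5]
width: 0.502
finger_force: 0.0
```

Run:
```python
from h import *
from rig import robot
c=snap("wrist","w3"); s=robot.get_state(); print(s["t"],s["ee_pos"],s["tool_rot"],s["width"])
g=proj(c,[s["ee_pos"]])[0];print(g)
hsv=cv2.cvtColor(c["pixels"],cv2.COLOR_RGB2HSV);m=cv2.inRange(hsv,(25,180,120),(35,255,255))
n,l,st,ce=cv2.connectedComponentsWithStats(m);print([(st[i].tolist(),ce[i].round(1).tolist()) for i in range(1,n) if st[i][4]>40])
for i in range(1,n):
    if st[i][4]>300:
        x,y,w,h=st[i][:4]; print(atz(c,x+w/2,y+h-w/2,.0995))
print(proj(c,[[.5075,.180,.0995]]))
```

```text
3.3 [0.50950859 0.18045836 0.14181703] [ 3.13961647 -0.00317836  0.94581574] 0.49761831556519903
[276.7552063  272.16838183]
[([260, 227, 27, 19, 133], [269.6, 234.1]), ([262, 246, 20, 8, 54], [269.5, 250.2])]
[[273.90746715 241.12674996]]
```

Call:
{"fn": "carry_out", "kwargs": {"commands": "0 0 0.617 0 0 0; 0 0 0.617 0 0 0; 0 0 0.617 0 0 0"}}

```text
t: 3.68
ee_pos: [0.5082, 0.1805, 0.0666]
tool_rot: [3.141, -0.0, 0.947]
ft_force: [-0.0, 0.1, 0.6]
width: 0.499
finger_force: 0.0
```

Call:
{"fn": "carry_out", "kwargs": {"commands": "0 0 0 0 0 0; 0 0 0 0 0 0; 0 0 0 0 0 0; 0 0 0 0 0 0", "claw": 0, "squeeze": 20}}

```text
t: 4.18
ee_pos: [0.5086, 0.1814, 0.068]
tool_rot: [-3.141, -0.004, 0.947]
ft_force: [-2.8, 3.2, 5.8]
width: 0.198
finger_force: 21.6
```

Call:
{"fn": "carry_out", "kwargs": {"commands": "-0.06 0.006 0 0 0 0; -0.12 0.019 0 0 0 0; -0.177 0.039 0 0 0 0; -0.232 0.066 0 0 0 0; -0.232 0.066 0 0 0 0"}}

```text
t: 4.8
ee_pos: [0.4976, 0.1539, 0.0679]
tool_rot: [-3.14, -0.003, 0.947]
ft_force: [-6.5, 1.8, 8.2]
width: 0.201
finger_force: 22.0
```

Call:
{"fn": "carry_out", "kwargs": {"commands": "-0.051 0.033 0 0 0 0; -0.098 0.071 0 0 0 0; -0.14 0.115 0 0 0 0; -0.177 0.164 0 0 0 0; -0.208 0.216 0 0 0 0; -0.208 0.216 0 0 0 0"}}

```text
t: 5.55
ee_pos: [0.5015, 0.1166, 0.0669]
tool_rot: [-3.139, 0.003, 0.946]
ft_force: [-10.6, -2.1, 10.6]
width: 0.204
finger_force: 22.9
```

Call:
{"fn": "carry_out", "kwargs": {"commands": "-0.024 0.056 0 0 0 0; -0.042 0.115 0 0 0 0; -0.053 0.174 0 0 0 0; -0.056 0.235 0 0 0 0; -0.053 0.296 0 0 0 0; -0.053 0.296 0 0 0 0"}}

```text
t: 6.3
ee_pos: [0.5288, 0.0908, 0.0665]
tool_rot: [-3.141, 0.001, 0.946]
ft_force: [-5.2, -3.4, 1.9]
width: 0.202
finger_force: 22.4
```

Call:
{"fn": "carry_out", "kwargs": {"commands": "0 0 0 0 0 0; 0 0 0 0 0 0; 0 0 0 0 0 0", "claw": 0.5}}

```text
t: 6.68
ee_pos: [0.53, 0.0916, 0.0662]
tool_rot: [3.141, -0.001, 0.946]
ft_force: [-0.3, 0.4, -0.4]
width: 0.498
finger_force: 0.0
```

Call:
{"fn": "carry_out", "kwargs": {"commands": "0 0 -0.4 0 0 0; 0 0 -0.9 0 0 0; 0.3 0 -0.98 0 0 0; 0.7 0 -0.98 0 0 0; 0.7 0 -0.98 0 0 0"}}

```text
t: 7.3
ee_pos: [0.5803, 0.162, 0.1834]
tool_rot: [3.141, -0.002, 0.949]
ft_force: [-0.5, -0.0, 0.3]
width: 0.5
finger_force: 0.0
```

Run:
```python
from h import *
from rig import robot
c=snap("wrist","w4");s=robot.get_state(); print(s["t"],s["ee_pos"],s["tool_rot"],s["qpos"])
```

```text
7.35 [0.57892928 0.16051115 0.18298365] [3.14154538e+00 1.21244485e-04 9.47702471e-01] [ 2.70523771e-01  3.37183477e-01 -1.25623971e-01  1.10805375e+00
 -1.12811087e-04  2.46441396e+00]
```

View pics/w4.png

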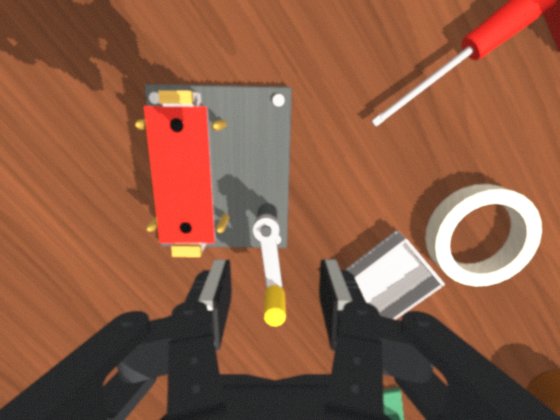

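The lever now points along the fixture's +x (handle at (275,310)), clear of the plate; red plate corners are near (146,108),(209,106),(214,242),(160,244).

```bash
cat >> h.py <<'E'
def redquad(c):
    hsv=cv2.cvtColor(c["pixels"],cv2.COLOR_RGB2HSV)
    m=cv2.inRange(hsv,(0,150,60),(6,255,255))|cv2.inRange(hsv,(174,150,60),(180,255,255))
    m=cv2.morphologyEx(m,cv2.MORPH_CLOSE,np.ones((15,15),np.uint8))
    n,l,st,ce=cv2.connectedComponentsWithStats(m)
    return m,n,l,st,ce
E
python3 - <<'E'
from fk import *
c=pickle.load(open("w4.pkl","rb"))
m,n,l,st,ce=redquad(c)
i=l[175,180]; k=(l==i).astype(np.uint8)
ct=max(cv2.findContours(k,0,1)[0],key=cv2.contourArea); 
q=cv2.approxPolyDP(ct,8,True)[:,0,:].astype(float);print(q.tolist())
x=[.5233,.2228,-2.212]
P=np.array([atz(c,u+.0,v+.0,.048) for u,v in q]);cen=P.mean(0);print("centre",cen)
for p in P: print((R.from_euler("z",-x[2]).apply(p-[x[0],x[1],0])*1000).round(1))
d=np.array([np.linalg.norm(P[i]-P[(i+1)%4]) for i in range(4)]);print(d, [np.arctan2(*(P[(i+1)%4]-P[i])[1::-1]).round(3) for i in range(4)])
# base corners in w4
o=[(c,np.array((-80,96,10))/1000,290,87),(c,np.array((80,96,10))/1000,287,247),(c,np.array((-80,-38,10))/1000,146,86)]
print(fit(o,x))
# Lw model check
for n in (1,): pass
E
```

```text
[[144.0, 105.0], [159.0, 242.0], [213.0, 242.0], [205.0, 107.0]]
centre [0.52468776 0.22491717 0.048     ]
[-62.4 -25.6  48. ]
[ 57.5 -24.1  48. ]
[56.6 25.5 48. ]
[-61.8  23.6  48. ]
[0.11989352 0.04966534 0.11841663 0.04925059] [np.float64(-2.199), np.float64(-0.624), np.float64(0.946), np.float64(2.488)]
(array([ 0.52323758,  0.2225552 , -2.20158468]), array([ 1.7, -0.3,  1. ,  1.8, -2.5, -0.7]))
```

Run:
```python
from fk import *
from rig import robot
s=robot.get_state();p0,R0=tool(s)
C=np.array([.5245,.2246,.044]);Rt=lean(.942,-.698);a=Rt.apply([0,0,1]);print(a)
p,r=chain(p0,R0,[(C+a*(.0229-.17),Rt),(C+a*(.0229-.05),Rt),(C+a*.0229,Rt)],.03)
print(p)
```

```text
[-0.37801016 -0.51976392 -0.76612909]
ROW 0.957 -0.676 0.219 0.001 -0.444 0.003  x 6
ROW -0.001 -0.0 0.98 0.0 -0.0 0.0  x 5
ROW 0.0 -0.0 0.02 0.0 -0.0 0.0  x 2
ROW 0.0 -0.0 0.417 0.0 -0.0 0.0  x 3
[0.51586369 0.21262865 0.02644184]
```

Call:
{"fn": "carry_out", "kwargs": {"commands": "0.957 -0.676 0.219 0 -0.444 0.003; 0.957 -0.676 0.219 0 -0.444 0.003; 0.957 -0.676 0.219 0 -0.444 0.003; 0.957 -0.676 0.219 0 -0.444 0.003; 0.957 -0.676 0.219 0 -0.444 0.003; 0.957 -0.676 0.219 0 -0.444 0.003; 0.957 -0.676 0.219 0 -0.444 0.003", "claw": 1}}

```text
t: 8.22
ee_pos: [0.5793, 0.2989, 0.1578]
tool_rot: [3.141, 0.7, 0.941]
ft_force: [0.4, -0.5, 0.5]
width: 1.001
finger_force: 0.0
```

Call:
{"fn": "carry_out", "kwargs": {"commands": "0 0 0.3 0 0 0; 0 0 0.6 0 0 0; 0 0 0.8 0 0 0; 0 0 0.8 0 0 0; 0 0 0.8 0 0 0"}}

```text
t: 8.85
ee_pos: [0.5443, 0.2502, 0.0867]
tool_rot: [3.138, 0.695, 0.939]
ft_force: [-0.6, 0.6, -0.5]
width: 1.002
finger_force: 0.0
```

Run:
```python
from fk import *
from rig import robot
c=snap("wrist","w5");s=robot.get_state(); p,r=tool(s);print(s["t"],p,s["tool_rot"],s["qpos"].round(3))
for Lw in (.2,.25,.3,.35): print(Lw,fk(s["qpos"],Lw)[0]-p,(fk(s["qpos"],Lw)[1].inv()*r).as_rotvec())
m,n,l,st,ce=redquad(c);i=1+np.argmax(st[1:,4]);print(st[i],ce[i])
ct=max(cv2.findContours((l==i).astype(np.uint8),0,1)[0],key=cv2.contourArea);q=cv2.approxPolyDP(ct,8,True)[:,0,:].astype(float)
for u,v in q: print(u,v,(R.from_euler("z",-.942).apply(atz(c,u,v,.048)-[.5245,.2246,0])*1000).round(1))
C=np.array([.5245,.2246,.044]);Rt=lean(.942,-.698);a=Rt.apply([0,0,1])
chain(p,r,[(C+a*.0229,Rt)])
```

```text
8.9 [0.54458136 0.25058657 0.0861029 ] [3.13798392 0.69425391 0.93909143] [ 0.563  1.006  0.57   1.793 -0.241  2.847]
0.2 [ 0.08223721  0.20151257 -0.07635214] [-4.60389253e-01 -1.39784936e-01 -2.52226061e-16]
0.25 [ 0.05077224  0.1957355  -0.06477846] [-4.60389253e-01 -1.39784936e-01 -2.52226061e-16]
0.3 [ 0.01930728  0.18995843 -0.05320477] [-4.60389253e-01 -1.39784936e-01 -2.52226061e-16]
0.35 [-0.01215768  0.18418136 -0.04163109] [-4.60389253e-01 -1.39784936e-01 -2.52226061e-16]
[ 222  172  104  101 8395] [273.83251936 217.89565217]
222.0 173.0 [62.4 24.8 48. ]
243.0 271.0 [-58.7  25.   48. ]
307.0 271.0 [-59.4 -25.4  48. ]
324.0 172.0 [ 62.8 -23.4  48. ]
ROW 0.014 -0.009 0.635 0.001 -0.002 -0.001  x 3
```

Call:
{"fn": "carry_out", "kwargs": {"commands": "0.02 -0.009 0.3 0 -0.002 0; 0.02 -0.009 0.5 0 -0.002 0; 0.02 -0.009 0.635 0 -0.002 0; 0.02 -0.009 0.635 0 -0.002 0"}}

```text
t: 9.4
ee_pos: [0.5152, 0.2127, 0.0237]
tool_rot: [3.14, 0.701, 0.94]
ft_force: [0.0, -0.0, 0.1]
width: 1.001
finger_force: 0.0
```

Call:
{"fn": "carry_out", "kwargs": {"commands": "0 0 0 0 0 0; 0 0 0 0 0 0; 0 0 0 0 0 0; 0 0 0 0 0 0", "claw": 0, "squeeze": 60}}

```text
t: 9.9
ee_pos: [0.5161, 0.2134, 0.0243]
tool_rot: [3.138, 0.698, 0.94]
ft_force: [1.9, 3.0, 6.1]
width: 0.571
finger_force: 62.5
```

```bash
sed -i 's/Lw=.3,s=1,/Lw=.3,s=-1,/' fk.py
python3 - <<'E'
from fk import *
from rig import robot
s=robot.get_state(); p,r=tool(s);print(s["t"],p,s["tool_rot"],s["qpos"].round(3),s["width"],s["finger_force"])
f=lambda L:fk(s["qpos"],L[0])[0]-p
so=least_squares(f,[.3]);Lw=so.x[0];print(Lw,so.fun,(fk(s["qpos"],Lw)[1].inv()*r).as_rotvec())
for nm,X,lst in (("fix",[.5245,.2246,.942,.044],[-.698,.698]),("st",[ST[0],ST[1],ST[2]+np.pi,.068],[-.873,.873])):
  for al in lst:
   for up in (0,.1):
    Rt=lean(X[2],al);P=np.array([X[0],X[1],X[3]+up])+Rt.apply([0,0,.0229]);print(nm,al,up,ik(P,Rt,s["qpos"],Lw))
E
```

```text
9.9 [0.51613396 0.21338337 0.02430068] [3.13803528 0.69848627 0.93982595] [ 0.542  0.964  0.334  1.599 -0.255  2.83 ] 0.5705020987214594 62.54706144332886
0.4569897629664659 [ 0.02478724 -0.02221507 -0.00960566] [-2.77555756e-16 -5.55111512e-16 -3.88578059e-16]
fix -0.698 0 (array([ 0.58,  0.94,  0.3 ,  1.6 , -0.23,  2.86]), np.float64(0.0))
fix -0.698 0.1 (array([ 0.58,  0.84,  0.35,  1.75, -0.23,  2.86]), np.float64(0.0))
fix 0.698 0 (array([-0.  ,  0.46, -0.87, -0.21,  0.55,  2.33]), np.float64(0.0))
fix 0.698 0.1 (array([-0.  ,  0.22, -0.8 ,  0.1 ,  0.55,  2.33]), np.float64(0.0))
st -0.873 0 (array([ 0.21,  0.76, -0.19,  1.22, -0.67,  2.42]), np.float64(0.0))
st -0.873 0.1 (array([ 0.21,  0.63, -0.16,  1.4 , -0.67,  2.42]), np.float64(0.0))
st 0.873 0 (array([-0.9 ,  0.71, -0.33,  1.04,  0.74,  0.88]), np.float64(0.0))
st 0.873 0.1 (array([-0.9 ,  0.56, -0.29,  1.23,  0.74,  0.88]), np.float64(0.0))
```

Run:
```python
from fk import *
from rig import robot
s=robot.get_state();p0,R0=tool(s)
ty=ST[2]+np.pi;Rv=down(ty);P=np.array([ST[0],ST[1],.26])+Rv.apply([-.035,.09,0])
print(P)
p,r=chain(p0,R0,[(p0+[0,0,.06],R0),(p0+[0,0,.19],R0),(P,Rv)],.05)
```

```text
[ 0.57263491 -0.23533006  0.26      ]
ROW -0.322 0.001 -0.383 0.0 0.0 0.0  x 3
ROW -0.696 0.003 -0.83 0.0 0.0 0.0  x 4
ROW -0.89 0.98 0.562 -0.017 0.168 -0.05  x 5
ROW -0.98 0.806 0.295 -0.016 0.152 -0.045  x 5
ROW -0.867 0.586 0.054 -0.013 0.123 -0.036  x 4
```

Call:
{"fn": "carry_out", "kwargs": {"commands": "-0.1 0 -0.119 0 0 0; -0.2 0 -0.238 0 0 0; -0.322 0.001 -0.383 0 0 0"}}

```text
t: 10.28
ee_pos: [0.5151, 0.2126, 0.0849]
tool_rot: [3.14, 0.701, 0.94]
ft_force: [0.1, -0.2, -3.4]
width: 0.575
finger_force: 62.7
```

Call:
{"fn": "carry_out", "kwargs": {"commands": "-0.35 0.001 -0.42 0 0 0; -0.696 0.003 -0.83 0 0 0; -0.696 0.003 -0.83 0 0 0; -0.696 0.003 -0.83 0 0 0; -0.696 0.003 -0.83 0 0 0"}}

```text
t: 10.9
ee_pos: [0.515, 0.2126, 0.212]
tool_rot: [3.141, 0.703, 0.941]
ft_force: [0.5, -0.0, -4.3]
width: 0.574
finger_force: 63.3
```

Call:
{"fn": "carry_out", "kwargs": {"commands": "-0.89 0.98 0.562 -0.017 0.168 -0.05; -0.89 0.98 0.562 -0.017 0.168 -0.05; -0.89 0.98 0.562 -0.017 0.168 -0.05; -0.89 0.98 0.562 -0.017 0.168 -0.05"}}

```text
t: 11.4
ee_pos: [0.5357, 0.0387, 0.2305]
tool_rot: [-3.12, 0.438, 1.026]
ft_force: [-0.9, 0.9, -4.8]
width: 0.577
finger_force: 63.7
```

Call:
{"fn": "carry_out", "kwargs": {"commands": "-0.98 0.806 0.295 -0.016 0.152 -0.045; -0.98 0.806 0.295 -0.016 0.152 -0.045; -0.98 0.806 0.295 -0.016 0.152 -0.045; -0.98 0.806 0.295 -0.016 0.152 -0.045"}}

```text
t: 11.9
ee_pos: [0.5553, -0.1132, 0.2454]
tool_rot: [-3.122, 0.197, 1.097]
ft_force: [-0.8, 0.4, -4.6]
width: 0.573
finger_force: 64.0
```

Call:
{"fn": "carry_out", "kwargs": {"commands": "-0.867 0.586 0.054 -0.013 0.123 -0.036; -0.867 0.586 0.054 -0.013 0.123 -0.036; -0.867 0.586 0.054 -0.013 0.123 -0.036; -0.867 0.586 0.054 -0.013 0.123 -0.036; -0.867 0.586 0.054 -0.013 0.123 -0.036"}}

```text
t: 12.52
ee_pos: [0.5718, -0.2337, 0.2585]
tool_rot: [-3.138, 0.002, 1.157]
ft_force: [-0.1, -0.2, -2.7]
width: 0.574
finger_force: 64.2
```

Run:
```python
from h import *
from rig import robot
c=snap("wrist","w6");s=robot.get_state(); print(s["t"],s["ee_pos"],s["tool_rot"],s["qpos"].round(2),s["width"],s["finger_force"])
```

```text
12.575 [ 0.57197267 -0.23377301  0.25881565] [-3.13829326e+00  1.69471052e-03  1.15752374e+00] [-0.39  0.34  0.06  1.29 -0.    1.6 ] 0.5757093683930664 64.1540801525116
```

View pics/w6.png

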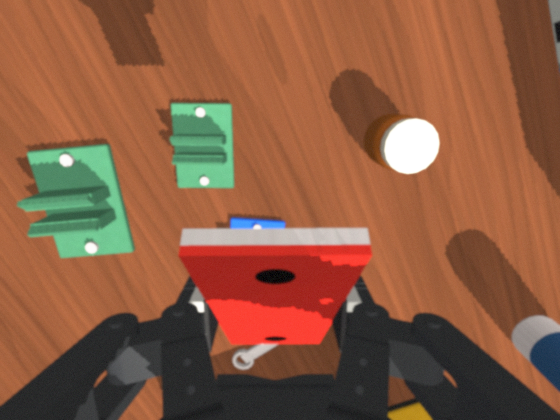

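The held plate (red side toward the camera, centre (275,290)) hides little; the small stand is clear at (171..234, 102..188), with cheeks at rows ~140 and ~158, and the jar at (410,145).

```bash
cat > st.py <<'E'
from fk import *
def stand(c,u0,u1,v0,v1):
    hsv=cv2.cvtColor(c["pixels"],cv2.COLOR_RGB2HSV);m=cv2.inRange(hsv,(65,80,30),(90,255,255))
    k=np.zeros_like(m);k[v0:v1,u0:u1]=m[v0:v1,u0:u1];k=cv2.morphologyEx(k,cv2.MORPH_CLOSE,np.ones((9,9),np.uint8))
    ct=max(cv2.findContours(k,0,1)[0],key=cv2.contourArea)
    return cv2.approxPolyDP(ct,4,True)[:,0,:].astype(float),cv2.minAreaRect(ct)
E
python3 - <<'E'
from st import *
c=pickle.load(open("w6.pkl","rb"))
q,b=stand(c,140,260,85,205);print(q.tolist())
g=cv2.cvtColor(c["pixels"],cv2.COLOR_RGB2GRAY).astype(float)
for u in (185,200,215): print(u,g[130:172,u-1:u+2].mean(1).round().astype(int).tolist())
L=[(-50,-35,8),(-50,35,8),(50,35,8),(50,-35,8)]
T=[(171,103),(231,102),(234,187),(178,189)]
for l,t in zip(L,T):
    n=q[np.argmin(np.linalg.norm(q-t,axis=1))];print(t,n)
x,r=fit([(c,np.array(l)/1000,*q[np.argmin(np.linalg.norm(q-t,axis=1))]) for l,t in zip(L,T)],ST);print(x,r)
Rz=R.from_euler("z",x[2])
for l in [(-5.5,-28,41),(5.5,-28,41),(-5.5,28,41),(5.5,28,41),(0,0,8)]: print(l,proj(c,Rz.apply(np.array(l)/1000)+[x[0],x[1],0]).round(1))
k=cv2.resize(c["pixels"][90:200,150:260,::-1],(600,600),interpolation=cv2.INTER_CUBIC);cv2.imwrite("pics/stz.png",k)
E
```

```text
[[172.0, 104.0], [171.0, 141.0], [179.0, 186.0], [232.0, 186.0], [230.0, 105.0]]
185 [121, 121, 117, 110, 97, 98, 114, 127, 134, 138, 143, 145, 147, 149, 149, 137, 124, 116, 114, 114, 113, 105, 94, 90, 104, 124, 131, 125, 119, 115, 118, 127, 141, 155, 161, 167, 169, 170, 169, 169, 169, 169]
200 [121, 121, 117, 109, 96, 95, 109, 124, 132, 136, 141, 143, 144, 146, 151, 143, 129, 119, 116, 115, 114, 105, 94, 87, 100, 119, 132, 123, 114, 113, 114, 119, 136, 151, 161, 169, 171, 173, 171, 171, 173, 172]
215 [118, 119, 116, 108, 98, 96, 108, 120, 129, 136, 139, 140, 142, 145, 147, 141, 128, 120, 118, 118, 114, 110, 96, 88, 96, 120, 131, 124, 115, 113, 116, 122, 136, 151, 160, 167, 171, 172, 173, 171, 172, 171]
(171, 103) [172. 104.]
(231, 102) [230. 105.]
(234, 187) [232. 186.]
(178, 189) [179. 186.]
[ 0.50530066 -0.17008802 -1.99541842] [-1.7 -1.5  1.5 -1.8  1.9  2.4 -1.7  1.7]
(-5.5, -28, 41) [[171.  145.3]]
(5.5, -28, 41) [[171.8 155.5]]
(-5.5, 28, 41) [[222.4 145.9]]
(5.5, 28, 41) [[222.8 156.1]]
(0, 0, 8) [[203.4 147.1]]
```

View pics/stz.png

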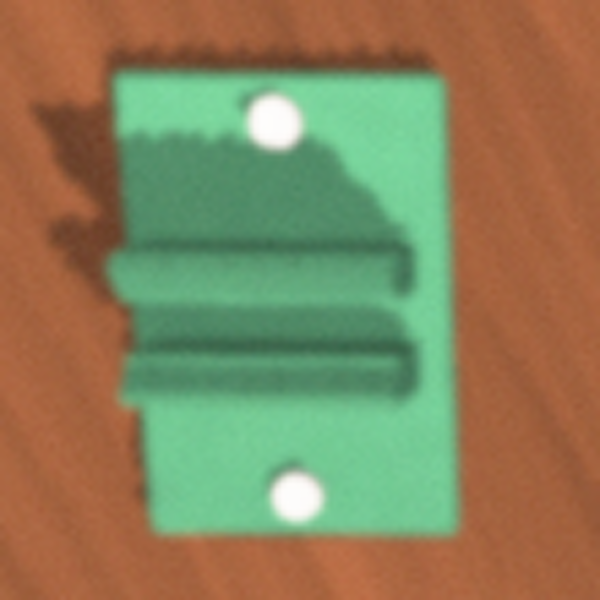

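The crop shows base corners at (115,72),(445,72),(457,535),(152,533), the upper cheek at rows 245–303 and the lower at 345–403 of the 5.45x crop.

Run:
```python
from st import *
c=pickle.load(open("w6.pkl","rb"));d=pickle.load(open("d0.pkl","rb"))
px=lambda X,Y:(150+X/5.4545-.41,90+Y/5.4545-.41)
L=[(-50,-35,8),(-50,35,8),(50,35,8),(50,-35,8)];T=[(115,72),(445,72),(457,535),(152,533)]
x,r=fit([(c,np.array(l)/1000,*px(*t)) for l,t in zip(L,T)],ST);print(x,r)
Rz=R.from_euler("z",x[2])
for l in [(-5.5,0,8),(5.5,0,8),(-5.5,0,41),(5.5,0,41),(-5.5,0,36),(5.5,0,36),(-12,0,41),(12,0,41),(12,0,8)]:
    u=proj(c,Rz.apply(np.array(l)/1000)+[x[0],x[1],0])[0];print(l,((u-[150,90]+.41)*5.4545).round())
# same stand fit by scene+side for comparison, scene cam bias
s=robot=None
from rig import robot
s=robot.get_state();p0,R0=tool(s)
# plate in hand: red quad in w6
m,n,lab,st,ce=redquad(c);i=1+np.argmax(st[1:,4]);ct=max(cv2.findContours((lab==i).astype(np.uint8),0,1)[0],key=cv2.contourArea)
q=cv2.approxPolyDP(ct,8,True)[:,0,:].astype(float);print("red",q.tolist())
# fit plate pose in tool frame: offset along tool x,z and tilt about tool y, offset y
obs=[]
top=[(60,-25,4),(60,25,4)] # far (+plate-x') end, red face edge, nearest the camera
def model(v,l): # v: x,y,z,tilt
    return p0+R0.apply(np.array(v[:3])+R.from_euler("y",v[3]).apply(np.array(l)*[1,1,-1]/1000))
Q=sorted(q.tolist(),key=lambda a:a[1]);up=sorted(Q[:2]);lo=sorted(Q[2:])
P=[((60,-25,4),up[0]),((60,25,4),up[-1])]
print(Q)
for t in (.66,.698,.74):
    print(t,[proj(c,model((0,0,-.0229,t),l))[0].round(1).tolist() for l in [(60,-25,4),(60,25,4),(60,-25,-4),(60,25,-4),(-60,-25,4),(-60,25,4),(45,0,4),(-45,0,4)]])
```

```text
[ 0.50536432 -0.16977065 -1.99398815] [-0.6 -0.6  0.2  0.1  0.5  0.4 -0.2  0.2]
(-5.5, 0, 8) [291. 287.]
(5.5, 0, 8) [294. 338.]
(-5.5, 0, 41) [256. 304.]
(5.5, 0, 41) [260. 359.]
(-5.5, 0, 36) [262. 301.]
(5.5, 0, 36) [265. 356.]
(-12, 0, 41) [254. 271.]
(12, 0, 41) [262. 392.]
(12, 0, 8) [296. 368.]
red [[372.0, 255.0], [370.0, 245.0], [178.0, 253.0], [230.0, 343.0], [247.0, 345.0], [320.0, 343.0]]
[[370.0, 245.0], [178.0, 253.0], [372.0, 255.0], [230.0, 343.0], [320.0, 343.0], [247.0, 345.0]]
0.66 [[183.9, 237.9], [374.7, 237.8], [188.4, 212.7], [369.7, 212.6], [232.5, 343.7], [321.0, 343.6], [278.7, 262.8], [276.9, 337.1]]
0.698 [[182.7, 246.0], [376.0, 245.8], [187.1, 219.4], [371.1, 219.3], [232.8, 339.5], [320.6, 339.4], [278.8, 268.3], [276.9, 333.8]]
0.74 [[181.4, 255.3], [377.5, 255.1], [185.7, 227.3], [372.7, 227.2], [233.2, 334.9], [320.3, 334.8], [278.8, 274.6], [276.9, 330.1]]
```

Run:
```python
from fk import *
from rig import robot
s=robot.get_state();p0,R0=tool(s)
Rt=lean(1.1476,.870);P=np.array([.5135,-.1518,.0531])
p,r=chain(p0,R0,[(P+[0,0,.15],Rt),(P+[0,0,.045],Rt)],.05)
```

```text
ROW 0.431 -0.719 0.466 -0.005 0.555 0.005  x 6
ROW -0.669 -0.0 0.564 0.0 -0.0 0.0  x 4
```

Call:
{"fn": "carry_out", "kwargs": {"commands": "0.431 -0.719 0.466 -0.005 0.555 0.005; 0.431 -0.719 0.466 -0.005 0.555 0.005; 0.431 -0.719 0.466 -0.005 0.555 0.005; 0.431 -0.719 0.466 -0.005 0.555 0.005; 0.431 -0.719 0.466 -0.005 0.555 0.005; 0.431 -0.719 0.466 -0.005 0.555 0.005; 0.431 -0.719 0.466 -0.005 0.555 0.005; 0.431 -0.719 0.466 -0.005 0.555 0.005"}}

```text
t: 13.58
ee_pos: [0.5145, -0.153, 0.2047]
tool_rot: [3.134, -0.868, 1.153]
ft_force: [-0.4, 0.6, -3.0]
width: 0.574
finger_force: 64.6
```

Call:
{"fn": "carry_out", "kwargs": {"commands": "-0.3 0 0.25 0 0 0; -0.669 0 0.564 0 0 0; -0.669 0 0.564 0 0 0; -0.669 0 0.564 0 0 0; -0.669 0 0.564 0 0 0"}}

```text
t: 14.2
ee_pos: [0.5155, -0.1548, 0.1012]
tool_rot: [3.132, -0.869, 1.153]
ft_force: [0.3, -0.2, -3.7]
width: 0.574
finger_force: 64.5
```

Run:
```python
from fk import *
from rig import robot
s=robot.get_state(); p,r=tool(s);print(s["t"],p,s["tool_rot"],s["qpos"].round(2),s["ft_force"])
W=np.zeros((560,800,3),np.uint8)
X=[.5054,-.1698,-1.994];Rz=R.from_euler("z",X[2])
for k,(n,u,v) in enumerate((("scene",215,232),("side",263,268))):
    c=snap(n,n+"1");i=c["pixels"][v-35:v+35,u-25:u+25,::-1];W[:,k*400:k*400+400]=cv2.resize(i,(400,560),interpolation=cv2.INTER_CUBIC)
    # predicted slot/plate landmarks in crop pixels
    for l in [(-5.5,28,41),(5.5,28,41),(-4,25,53),(4,25,53),(-4,25,173),(4,25,173),(4,-25,173)]:
        q=proj(c,Rz.apply(np.array(l)/1000)+[X[0],X[1],0])[0];print(n,l,((q-[u-25,v-35]+.5)*8-.5+[k*400,0]).round())
cv2.imwrite("pics/hov.png",W)
```

```text
14.2 [ 0.51547253 -0.15478094  0.10117751] [ 3.13175133 -0.86893729  1.15261048] [-0.75  0.54 -0.34  1.05  0.81  1.09] [ 0.29832946 -0.18741694 -3.69076289]
scene (-5.5, 28, 41) [194. 349.]
scene (5.5, 28, 41) [163. 350.]
scene (-4, 25, 53) [187. 323.]
scene (4, 25, 53) [165. 323.]
scene (-4, 25, 173) [153. 111.]
scene (4, 25, 173) [129. 111.]
scene (4, -25, 173) [139.   1.]
side (-5.5, 28, 41) [688. 293.]
side (5.5, 28, 41) [679. 317.]
side (-4, 25, 53) [678. 271.]
side (4, 25, 53) [672. 289.]
side (-4, 25, 173) [678.  21.]
side (4, 25, 173) [671.  39.]
side (4, -25, 173) [520.  10.]
```

View pics/hov.png

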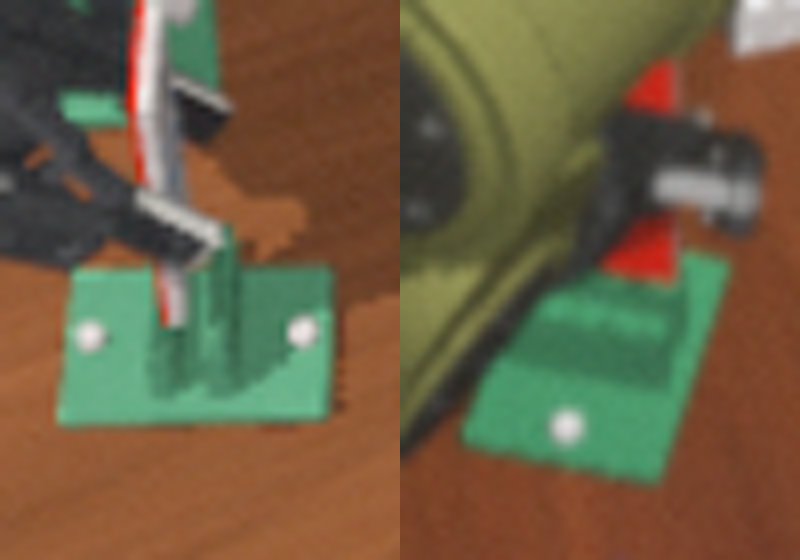

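The scene view shows the plate's lower end at crop (163–187,325), left of the slot centre (~188), so it hangs over the near cheek; the side view shows it in line along the slot. I quantify the correction.

Run:
```python
from fk import *
from rig import robot
c=pickle.load(open("scene1.pkl","rb"));d=pickle.load(open("d0.pkl","rb"))
X=[.5054,-.1698,-1.994];Rz=R.from_euler("z",X[2])
lo=lambda p:(Rz.inv().apply(p-[X[0],X[1],0])*1000).round(1)
cr=lambda U,V:(190+U/8-.44,197+V/8-.44)
for U,V in ((163,325),(187,325),(175,325)): print("plate",lo(atz(c,*cr(U,V),.056)))
for U,V in ((195.5,387),(195.5,392)): print("slot rear top",lo(atz(d["scene"],175+U/5-.4,208+(V-300)/5-.4,.041)))
# line profile along image rows at front of slot in d0 scene
g=d["scene"]["pixels"].astype(int)
for v in (232,236,240): print(v,g[v,200:232,1].tolist())
for l in [(0,-28,41),(0,0,41),(0,28,41)]: print(l,proj(d["scene"],Rz.apply(np.array(l)/1000)+[X[0],X[1],0]).round(1))
e=pickle.load(open("side1.pkl","rb"))
print("side plate bottom edge", lo(atz(e,238+ (675-400)/8-.44,233+282/8-.44,.056)))
s=robot.get_state();p0,R0=tool(s);print(p0)
```

```text
plate [ 4.2 28.  56. ]
plate [-4.5 28.2 56. ]
plate [-0.2 28.1 56. ]
slot rear top [ -2.1 -28.7  41. ]
slot rear top [ -2.3 -24.9  41. ]
232 [174, 174, 173, 174, 174, 175, 175, 175, 173, 145, 117, 125, 102, 117, 125, 142, 158, 151, 132, 96, 116, 128, 128, 131, 129, 129, 131, 162, 178, 181, 183, 131]
236 [174, 175, 175, 175, 176, 174, 175, 174, 169, 135, 118, 131, 109, 118, 128, 149, 160, 149, 121, 100, 120, 127, 125, 128, 129, 129, 142, 182, 191, 178, 179, 123]
240 [188, 187, 168, 171, 176, 174, 176, 175, 156, 132, 132, 118, 104, 120, 128, 153, 152, 141, 111, 100, 123, 128, 128, 127, 128, 126, 140, 175, 179, 179, 175, 117]
(0, -28, 41) [[213.  225.2]]
(0, 0, 41) [[212.4 232.6]]
(0, 28, 41) [[211.9 240.2]]
side plate bottom edge [ 3.4 25.9 56. ]
[ 0.51506199 -0.15472378  0.1005356 ]
```

Run:
```python
from fk import *
from rig import robot
s=robot.get_state();p0,R0=tool(s)
for w in ((-.0006,.0024,0),(-.0006,.0024,-.012),(-.0006,.0024,-.022),(-.0006,.0024,-.032),(0,0,-.01),(0,0,.01),(.001*.411,.001*.912,0)): print(w,(R0.inv().apply(w)/.12).round(3))
```

```text
(-0.0006, 0.0024, 0) [ 0.01  -0.013  0.012]
(-0.0006, 0.0024, -0.012) [-0.066 -0.013  0.077]
(-0.0006, 0.0024, -0.022) [-0.13  -0.014  0.131]
(-0.0006, 0.0024, -0.032) [-0.193 -0.014  0.184]
(0, 0, -0.01) [-0.064 -0.     0.054]
(0, 0, 0.01) [ 0.064  0.    -0.054]
(0.00041099999999999996, 0.000912, 0) [ 0.005 -0.     0.006]
```

Call:
{"fn": "carry_out", "kwargs": {"commands": "0.01 -0.013 0.012 0 0 0; -0.066 -0.013 0.077 0 0 0; -0.13 -0.014 0.131 0 0 0; -0.13 -0.014 0.131 0 0 0"}}

```text
t: 14.8
ee_pos: [0.5126, -0.1508, 0.0753]
tool_rot: [-3.141, -0.871, 1.145]
ft_force: [-0.1, -0.9, -3.5]
width: 0.569
finger_force: 64.6
```

Call:
{"fn": "carry_out", "kwargs": {"commands": "-0.032 0 0.027 0 0 0; -0.064 0 0.054 0 0 0; -0.064 0 0.054 0 0 0"}}

```text
t: 15.18
ee_pos: [0.5132, -0.1513, 0.0661]
tool_rot: [3.139, -0.87, 1.147]
ft_force: [0.2, -0.1, -4.0]
width: 0.575
finger_force: 64.6
```

Call:
{"fn": "carry_out", "kwargs": {"commands": "-0.035 0 0.03 0 0 0; -0.064 0 0.054 0 0 0; -0.064 0 0.054 0 0 0"}}

```text
t: 15.55
ee_pos: [0.5132, -0.1513, 0.0561]
tool_rot: [3.139, -0.87, 1.147]
ft_force: [0.3, 1.1, -3.1]
width: 0.574
finger_force: 64.6
```

Call:
{"fn": "carry_out", "kwargs": {"commands": "-0.013 0 0.011 0 0 0; -0.013 0 0.011 0 0 0"}}

```text
t: 15.8
ee_pos: [0.5134, -0.1515, 0.0544]
tool_rot: [3.138, -0.87, 1.147]
ft_force: [0.3, 0.2, -2.8]
width: 0.572
finger_force: 64.6
```

Call:
{"fn": "carry_out", "kwargs": {"commands": "-0.013 0 0.011 0 0 0; -0.013 0 0.011 0 0 0"}}

```text
t: 16.05
ee_pos: [0.5138, -0.1514, 0.0537]
tool_rot: [3.138, -0.872, 1.146]
ft_force: [-2.5, -0.5, 5.8]
width: 0.571
finger_force: 65.2
```

Call:
{"fn": "carry_out", "kwargs": {"commands": "0 0 0 0 0 0; 0 0 0 0 0 0; 0 0 0 0 0 0; 0 0 0 0 0 0", "claw": 1}}

```text
t: 16.55
ee_pos: [0.5135, -0.1514, 0.0524]
tool_rot: [3.138, -0.87, 1.148]
ft_force: [-0.4, -0.1, -0.1]
width: 0.997
finger_force: 0.0
```

Call:
{"fn": "carry_out", "kwargs": {"commands": "0 0 -0.25 0 0 0; 0 0 -0.6 0 0 0; 0 0 -0.98 0 0 0; 0 0 -0.98 0 0 0; 0 0 -0.98 0 0 0"}}

```text
t: 17.18
ee_pos: [0.476, -0.2329, 0.1277]
tool_rot: [3.139, -0.87, 1.147]
ft_force: [-0.0, 0.4, -0.0]
width: 1.003
finger_force: 0.0
```

Run:
```python
from fk import *
from rig import robot
c=snap("wrist","w7");s=robot.get_state();p0,R0=tool(s);print(s["t"],p0,s["tool_rot"],s["width"])
m,n,l,st,ce=redquad(c);i=1+np.argmax(st[1:,4]);ct=max(cv2.findContours((l==i).astype(np.uint8),0,1)[0],key=cv2.contourArea)
q=cv2.approxPolyDP(ct,8,True)[:,0,:].astype(float);print(q.tolist())
Rz=R.from_euler("z",1.1476)
pm=lambda l,yaw:proj(c,R.from_euler("z",1.1476+yaw).apply(np.array(l)/1000)+[.5055,-.1694,.068]).round(1).tolist()
print([pm(l,0) for l in [(-4,-25,60),(-4,25,60),(-4,-25,-30),(-4,25,-30)]])
C=np.array([.5055,-.1694,.068]);yaw=1.1476
Rd=down(yaw);Rt=lean(yaw,-.873);a=Rt.apply([0,0,1]);tx=np.array([np.cos(yaw),np.sin(yaw),0])
chain(p0,R0,[(p0+[0,0,.14],lean(yaw,.6)),(C+[0,0,.21]+tx*.04,Rd),(C+a*(.0229-.14)+[0,0,.05],Rt),(C+a*(.0229-.08),Rt)],.055)
```

```text
17.225 [ 0.47588334 -0.23226184  0.12742206] [ 3.13996034 -0.87042141  1.14665239] 1.0045858628794424
[[234.0, 165.0], [246.0, 239.0], [304.0, 240.0], [318.0, 165.0]]
[[[319.3, 168.1]], [[235.4, 168.1]], [[306.3, 237.9]], [[246.1, 238.0]]]
ROW 0.892 0.001 -0.752 0.001 -0.172 -0.001  x 4
ROW 0.803 0.01 0.443 0.001 -0.382 0.0  x 5
ROW 0.414 0.001 0.706 -0.0 -0.556 0.0  x 6
ROW 0.32 0.0 0.768 0.0 0.0 0.0  x 3
```

Call:
{"fn": "carry_out", "kwargs": {"commands": "0.892 0.001 -0.752 0 -0.172 0; 0.892 0.001 -0.752 0 -0.172 0; 0.892 0.001 -0.752 0 -0.172 0; 0.892 0.001 -0.752 0 -0.172 0"}}

```text
t: 17.73
ee_pos: [0.4763, -0.2324, 0.2684]
tool_rot: [3.138, -0.599, 1.149]
ft_force: [0.2, -0.4, -1.0]
width: 0.994
finger_force: 0.0
```

Call:
{"fn": "carry_out", "kwargs": {"commands": "0.803 0.01 0.443 0.001 -0.382 0; 0.803 0.01 0.443 0.001 -0.382 0; 0.803 0.01 0.443 0.001 -0.382 0; 0.803 0.01 0.443 0.001 -0.382 0; 0.803 0.01 0.443 0.001 -0.382 0"}}

```text
t: 18.35
ee_pos: [0.5214, -0.1332, 0.2763]
tool_rot: [-3.138, -0.0, 1.146]
ft_force: [0.0, -0.4, 0.0]
width: 1.002
finger_force: 0.0
```

Call:
{"fn": "carry_out", "kwargs": {"commands": "0.414 0.001 0.706 0 -0.556 0; 0.414 0.001 0.706 0 -0.556 0; 0.414 0.001 0.706 0 -0.556 0; 0.414 0.001 0.706 0 -0.556 0; 0.414 0.001 0.706 0 -0.556 0; 0.414 0.001 0.706 0 -0.556 0; 0.414 0.001 0.706 0 -0.556 0"}}

```text
t: 19.23
ee_pos: [0.5425, -0.0904, 0.1935]
tool_rot: [-3.141, 0.872, 1.142]
ft_force: [0.0, -0.4, -0.1]
width: 0.998
finger_force: 0.0
```

Call:
{"fn": "carry_out", "kwargs": {"commands": "0.16 0 0.384 0 0 0; 0.32 0 0.768 0 0 0; 0.32 0 0.768 0 0 0; 0.32 0 0.768 0 0 0"}}

```text
t: 19.73
ee_pos: [0.5248, -0.1312, 0.1077]
tool_rot: [3.136, 0.871, 1.14]
ft_force: [0.8, 0.6, 1.1]
width: 0.998
finger_force: 0.0
```

Run:
```python
from fk import *
from rig import robot
c=snap("wrist","w8");s=robot.get_state();p0,R0=tool(s);print(s["t"],p0,s["tool_rot"],s["qpos"].round(2),s["ft_force"])
C=np.array([.5055,-.1694,.068]);yaw=1.1476;Rz=R.from_euler("z",yaw);Rt=lean(yaw,-.873);a=Rt.apply([0,0,1])
print(proj(c,Rz.apply(np.array([(4,-25,60),(4,25,60),(4,-25,-27),(4,25,-27)])/1000)+C).round(1).tolist())
g=cv2.cvtColor(c["pixels"],cv2.COLOR_RGB2GRAY).astype(int)
hsv=cv2.cvtColor(c["pixels"],cv2.COLOR_RGB2HSV);m=cv2.inRange(hsv,(0,0,90),(180,60,255))
n,l,st,ce=cv2.connectedComponentsWithStats(m);print([(st[i].tolist(),ce[i].round().tolist()) for i in range(1,n) if st[i][4]>800])
chain(p0,R0,[(C+a*.0229,Rt)],.03)
```

```text
19.775 [ 0.52544376 -0.13073082  0.10779059] [3.13502524 0.87105215 1.13951748] [ 0.16  0.7  -0.05  1.39 -0.69  2.37] [0.03676836 0.09560649 0.70901468]
[[317.5, 322.8], [230.4, 323.3], [310.3, 186.8], [236.3, 187.3]]
[([162, 183, 169, 211, 18594], [251.0, 295.0])]
ROW 0.02 -0.02 0.681 0.0 -0.001 -0.003  x 4
```

Call:
{"fn": "carry_out", "kwargs": {"commands": "0.008 -0.008 0.25 0 0 0; 0.008 -0.008 0.5 0 0 0; 0.01 -0.008 0.672 0 0 0; 0.01 -0.008 0.672 0 0 0; 0.01 -0.008 0.672 0 0 0"}}

```text
t: 20.4
ee_pos: [0.4996, -0.1852, 0.0541]
tool_rot: [3.137, 0.872, 1.142]
ft_force: [0.2, 0.0, 0.1]
width: 0.998
finger_force: 0.0
```

Call:
{"fn": "carry_out", "kwargs": {"commands": "0 0 0 0 0 0; 0 0 0 0 0 0; 0 0 0 0 0 0; 0 0 0 0 0 0; 0 0 0 0 0 0", "claw": 0, "squeeze": 60}}

```text
t: 21.02
ee_pos: [0.4986, -0.1856, 0.0533]
tool_rot: [3.139, 0.874, 1.144]
ft_force: [-0.3, 4.1, 6.0]
width: 0.572
finger_force: 61.5
```

Run:
```python
from fk import *
from rig import robot
s=robot.get_state();p0,R0=tool(s);print(s["t"],p0,s["tool_rot"],s["qpos"].round(2),s["ft_force"],s["width"])
c=snap("wrist","w9");s=robot.get_state();p0,R0=tool(s);print(p0,s["tool_rot"])
chain(p0,R0,[(p0+[0,0,.03],R0),(p0+[0,0,.12],R0)])
```

```text
21.025 [ 0.49856883 -0.18562754  0.05329204] [3.13924054 0.87355467 1.14430127] [ 0.08  0.71 -0.2   1.19 -0.74  2.28] [-0.27814491  4.05926297  6.0298061 ] 0.5715719716204286
[ 0.49856012 -0.18563427  0.05328608] [3.13927893 0.8735519  1.14430442]
ROW -0.192 0.0 -0.161 0.0 0.0 0.0  x 2
ROW -0.575 0.001 -0.481 0.0 0.0 0.0  x 3
```

Run:
```python
from fk import *
from rig import robot
s=robot.get_state();p0,R0=tool(s)
Rt=lean(.940,.6973);tx=np.array([np.cos(.94),np.sin(.94),0]);T=np.array([.5236,.2234,0])+.0147*tx+[0,0,.0264];print(T)
p,r=chain(p0,R0,[(p0+[0,0,.03],R0),(p0+[0,0,.15],R0)],.04)
p,r=chain(p,r,[(T+[0,0,.16],Rt),(T+[0,0,.05],Rt)],.055)
print(p,r.as_euler("xyz"))
```

```text
[0.53226988 0.2352711  0.0264    ]
ROW -0.192 0.0 -0.161 0.0 0.0 0.0  x 2
ROW -0.766 0.002 -0.642 0.0 0.0 0.0  x 4
ROW 0.893 -0.476 -0.98 0.006 0.399 0.058  x 5
ROW 0.98 -0.457 -0.218 0.004 0.312 0.045  x 4
ROW 0.854 -0.481 0.241 0.004 0.285 0.042  x 4
ROW -0.588 0.001 0.703 -0.0 0.0 -0.0  x 3
[0.53229887 0.23527145 0.07637274] [-3.14092816 -0.69709599  0.93930902]
```

Call:
{"fn": "carry_out", "kwargs": {"commands": "-0.096 0 -0.08 0 0 0; -0.192 0 -0.161 0 0 0; -0.192 0 -0.161 0 0 0"}}

```text
t: 21.45
ee_pos: [0.4988, -0.1858, 0.084]
tool_rot: [3.137, 0.872, 1.142]
ft_force: [-0.2, 0.2, -4.6]
width: 0.575
finger_force: 62.9
```

Call:
{"fn": "carry_out", "kwargs": {"commands": "-0.25 0.001 -0.21 0 0 0; -0.5 0.001 -0.42 0 0 0; -0.766 0.002 -0.642 0 0 0; -0.766 0.002 -0.642 0 0 0; -0.766 0.002 -0.642 0 0 0"}}

```text
t: 22.08
ee_pos: [0.4977, -0.1857, 0.2015]
tool_rot: [-3.141, 0.873, 1.145]
ft_force: [0.1, 0.4, -4.7]
width: 0.574
finger_force: 63.4
```

Call:
{"fn": "carry_out", "kwargs": {"commands": "0.893 -0.476 -0.98 0.006 0.399 0.058; 0.893 -0.476 -0.98 0.006 0.399 0.058; 0.893 -0.476 -0.98 0.006 0.399 0.058; 0.893 -0.476 -0.98 0.006 0.399 0.058; 0.893 -0.476 -0.98 0.006 0.399 0.058"}}

```text
t: 22.7
ee_pos: [0.5102, -0.0184, 0.1951]
tool_rot: [3.101, 0.247, 1.054]
ft_force: [-0.8, 0.4, -3.9]
width: 0.573
finger_force: 64.1
```

Call:
{"fn": "carry_out", "kwargs": {"commands": "0.98 -0.457 -0.218 0.004 0.312 0.045; 0.98 -0.457 -0.218 0.004 0.312 0.045; 0.98 -0.457 -0.218 0.004 0.312 0.045; 0.98 -0.457 -0.218 0.004 0.312 0.045"}}

```text
t: 23.2
ee_pos: [0.5195, 0.113, 0.188]
tool_rot: [3.11, -0.242, 1.001]
ft_force: [-0.1, 0.0, -3.2]
width: 0.574
finger_force: 64.4
```

Call:
{"fn": "carry_out", "kwargs": {"commands": "0.854 -0.481 0.241 0.004 0.285 0.042; 0.854 -0.481 0.241 0.004 0.285 0.042; 0.854 -0.481 0.241 0.004 0.285 0.042; 0.854 -0.481 0.241 0.004 0.285 0.042; 0.854 -0.481 0.241 0.004 0.285 0.042; 0.854 -0.481 0.241 0.004 0.285 0.042"}}

```text
t: 23.95
ee_pos: [0.5335, 0.235, 0.1865]
tool_rot: [-3.141, -0.696, 0.938]
ft_force: [-0.6, -0.3, -4.0]
width: 0.572
finger_force: 64.7
```

Call:
{"fn": "carry_out", "kwargs": {"commands": "-0.588 0.001 0.703 0 0 0; -0.588 0.001 0.703 0 0 0; -0.588 0.001 0.703 0 0 0; -0.588 0.001 0.703 0 0 0"}}

```text
t: 24.45
ee_pos: [0.5339, 0.2354, 0.0778]
tool_rot: [3.141, -0.699, 0.939]
ft_force: [0.9, -0.1, -3.5]
width: 0.573
finger_force: 64.9
```

Run:
```python
from fk import *
from rig import robot
s=robot.get_state();p0,R0=tool(s);print(s["t"],p0,s["tool_rot"],s["qpos"].round(2),s["ft_force"],s["width"])
W=np.zeros((600,800,3),np.uint8)
for k,(n,u,v,w,h) in enumerate((("scene",333,198,35,26),("side",258,180,35,26))):
    c=snap(n,n+"2");i=c["pixels"][v-h:v+h,u-w:u+w,::-1];W[:300,k*400:k*400+400]=cv2.resize(i,(400,300),interpolation=cv2.INTER_CUBIC)
c=snap("wrist","w10");W[300:,:400]=cv2.resize(c["pixels"][:,:,::-1],(400,300),interpolation=cv2.INTER_AREA)
W[300:,400:]=cv2.resize(c["pixels"][100:340,120:440,::-1],(400,300))
cv2.imwrite("pics/hov2.png",W)
```

```text
24.45 [0.53390651 0.2354208  0.07779234] [ 3.14123336 -0.69850589  0.93947138] [ 0.15  0.14 -0.95 -0.05  0.47  2.49] [ 0.9497065  -0.12311559 -3.53849016] 0.572750980637545
```

View pics/hov2.png

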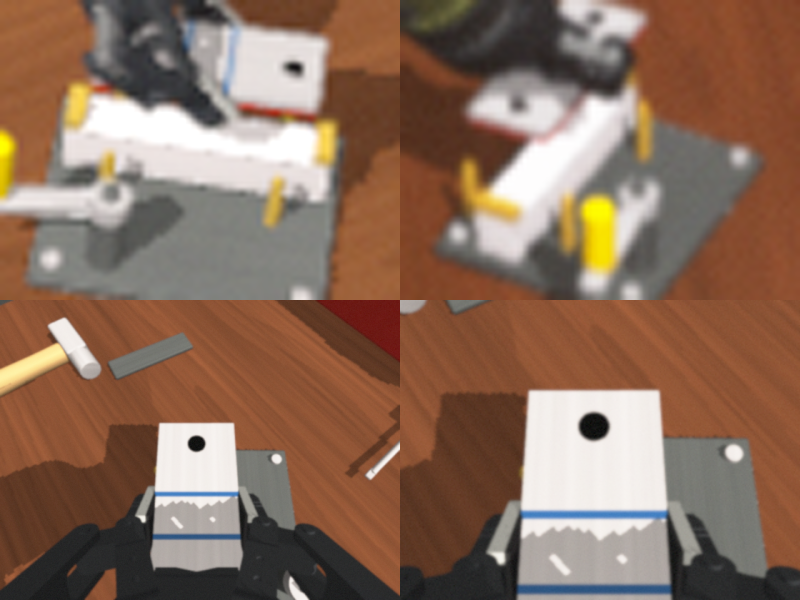

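The scene and side crops show the plate level about 50 mm over the nest, bare face with blue lines up, clear of the open lever; scene crop plate right-end corners at (328,37) and (322,110). I check offset and joint margin numerically.

Run:
```python
from fk import *
from rig import robot
# scene-frame check
c=pickle.load(open("scene2.pkl","rb"));e=pickle.load(open("side2.pkl","rb"))
X=[.5224,.2238,-2.20];Rz=R.from_euler("z",X[2])
lo=lambda p:(Rz.inv().apply(p-[X[0],X[1],0])*1000).round(1)
s5=400/70
sc=lambda U,V:(298+U/s5-.41,172+V/s5-.41);sd=lambda U,V:(223+(U-400)/s5-.41,154+V/s5-.41)
dz=.0778-.0264
print("plate top right corners",[lo(atz(c,*sc(*t),.048+dz)) for t in ((328,37),(322,110))])
print("side near-left top corners",[lo(atz(e,*sd(*t),.048+dz)) for t in ((468,110),(552,135))])
print("stop- top (scene)",lo(atz(c,*sc(326,128),.047)),"stop+ top",lo(atz(c,*sc(77,95),.047)))
print("side stop+ inner/top",lo(atz(e,*sd(490,202),.047)))
# kinematic refit
D=[([1.268,.314,-.0479,1.2102,0,1.5708],[.17878,.57228,.23062]),([.36,.193,-.092,1.286,0,2.551],[.50933,.19161,.28022]),([.458,.246,-.106,1.219,0,2.652],[.50859,.25052,.24465]),
([.2705,.3372,-.1256,1.108,0,2.4644],[.57893,.16051,.18298]),([.542,.964,.334,1.599,-.255,2.83],[.51613,.21338,.0243]),([.08,.71,-.2,1.19,-.74,2.28],[.49857,-.18563,.05329]),
([-.75,.54,-.34,1.05,.81,1.09],[.51506,-.15472,.10054])]
s=robot.get_state();D.append((s["qpos"],s["ee_pos"]))
def F(q,v):
    h,L1,L2,d1,d2=v;q1,q2,q3,q4,q5,q6=q
    ph=np.pi/2+q2-q3+q4;r=L1*np.sin(q2)+L2*np.cos(q2-q3)+d1*np.sin(ph);z=h+L1*np.cos(q2)-L2*np.sin(q2-q3)+d1*np.cos(ph)
    return np.array([r*np.cos(q1),r*np.sin(q1),z])+d2*fk(q)[1].apply([0,0,1])
so=least_squares(lambda v:np.concatenate([F(q,v)-p for q,p in D]),[.3,.567,.4537,.15,.3]);v=so.x;print(v.round(4),abs(so.fun).max())
p0,R0=tool(s);Rt=lean(.94,.6973)
for up in (.05,.02,0):
    P=np.array([.5323,.2353,.0264+up]);f=lambda q:np.r_[(F(q,v)-P)*5,(fk(q)[1].inv()*Rt).as_rotvec()]
    o=least_squares(f,s["qpos"]);print(up,o.x.round(3),o.cost)
print(s["qpos"].round(3))
```

```text
plate top right corners [array([-64.1, -24.7,  99.4]), array([-65.6,  28.7,  99.4])]
side near-left top corners [array([ 58.6, -23.3,  99.4]), array([57.2, 29. , 99.4])]
stop- top (scene) [-71.   -7.1  47. ] stop+ top [66.2 -6.3 47. ]
side stop+ inner/top [68.8 -6.3 47. ]
[0.3247 0.5995 0.4603 0.1756 0.3305] 0.029384181093643574
0.05 [ 0.156  0.247 -0.931 -0.143  0.471  2.489] 2.630286710045024e-19
0.02 [ 0.156  0.327 -0.958 -0.249  0.471  2.489] 7.125940794232772e-32
0 [ 0.156  0.384 -0.972 -0.321  0.471  2.489] 8.968333527282212e-31
[ 0.155  0.137 -0.946 -0.053  0.471  2.489]
```

Run:
```python
from fk import *
d=pickle.load(open("d0.pkl","rb"));s0,e0=d["scene"],d["side"]
s2=pickle.load(open("scene2.pkl","rb"));e2=pickle.load(open("side2.pkl","rb"))
X=[.5224,.2238,-2.20];Rz=R.from_euler("z",X[2])
lo=lambda p:(Rz.inv().apply(p-[X[0],X[1],0])*1000).round(1)
f=lambda o,k,U,V:(o[0]+U/k-.42,o[1]+V/k-.42)
print("initial scene right end",[lo(atz(s0,*f((293,175),5,*t),.048)) for t in ((303,72),(297,131))])
print("initial side: left end corner, far corners",[lo(atz(e0,*f((218,157),5,*t),.048)) for t in ((150,157),(178,36),(237,62))])
# automatic: red mask of initial plate & bare mask now, far right end column extents
hs=cv2.cvtColor(s0["pixels"],cv2.COLOR_RGB2HSV)
m=cv2.inRange(hs,(0,170,120),(6,255,255))|cv2.inRange(hs,(175,170,120),(180,255,255));m[:, :310]=0;m[:,358:]=0;m[:180]=0;m[215:]=0
ct=max(cv2.findContours(m,0,1)[0],key=cv2.contourArea);print(cv2.approxPolyDP(ct,1.5,True)[:,0].tolist())
g=s2["pixels"].astype(int)
for v in (180,184,188): print(v,g[v,345:362,:].sum(1).tolist())
for u in (345,350,353): print(u,[(int(a),int(b)) for a,b in g[172:198,u,0:2]])
g=s0["pixels"].astype(int)
for v in (190,194,198): print("s0",v,[(int(a),int(b)) for a,b in g[v,345:362,:2]])
for u in (340,345,350): print("s0",u,[(int(a),int(b)) for a,b in g[182:206,u,0:2]])
```

```text
initial scene right end [array([-64.6, -26.5,  48. ]), array([-65.3,  23.5,  48. ])]
initial side: left end corner, far corners [array([52.3, 18.5, 48. ]), array([-69.5, -26.6,  48. ]), array([-61.8,  22.7,  48. ])]
[[323, 186], [321, 196], [351, 200], [352, 189]]
180 [672, 670, 669, 671, 671, 669, 668, 669, 672, 611, 439, 304, 302, 296, 309, 305, 314]
184 [675, 673, 591, 427, 289, 260, 618, 670, 670, 510, 267, 226, 212, 218, 208, 210, 209]
188 [662, 667, 668, 666, 669, 671, 668, 671, 606, 404, 213, 214, 209, 212, 207, 205, 212]
345 [(110, 65), (107, 65), (111, 66), (110, 65), (119, 82), (179, 164), (230, 224), (230, 222), (230, 222), (232, 225), (229, 223), (229, 224), (230, 224), (231, 224), (230, 224), (229, 222), (226, 219), (214, 206), (192, 165), (167, 52), (129, 98), (183, 168), (215, 205), (228, 220), (255, 253), (255, 255)]
350 [(109, 64), (113, 68), (105, 61), (108, 66), (106, 64), (149, 127), (213, 202), (229, 223), (228, 221), (227, 220), (207, 200), (69, 66), (91, 86), (183, 176), (230, 224), (230, 223), (229, 222), (224, 216), (206, 189), (190, 118), (129, 62), (182, 16
[... 1086 characters left out ...]
 51), (244, 48), (244, 49), (244, 53), (245, 52), (243, 48), (236, 64), (207, 131), (194, 187), (211, 202), (233, 225), (218, 209), (116, 117)]
s0 345 [(152, 93), (156, 95), (153, 94), (153, 94), (157, 98), (168, 98), (207, 84), (242, 51), (243, 47), (242, 46), (241, 51), (237, 47), (225, 45), (242, 51), (242, 47), (243, 52), (243, 51), (241, 49), (228, 89), (198, 152), (198, 186), (223, 202), (217, 191), (203, 173)]
s0 350 [(155, 96), (154, 96), (158, 97), (162, 101), (161, 101), (156, 98), (179, 100), (223, 74), (242, 51), (242, 47), (242, 47), (239, 50), (227, 50), (229, 46), (243, 50), (243, 51), (242, 47), (243, 51), (239, 47), (218, 107), (194, 170), (178, 172), (173, 165), (168, 160)]
```

Run:
```python
from fk import *
d=pickle.load(open("d0.pkl","rb"));s0,e0=d["scene"],d["side"]
s2=pickle.load(open("scene2.pkl","rb"));e2=pickle.load(open("side2.pkl","rb"))
X=[.5224,.2238,-2.20];Rz=R.from_euler("z",X[2])
lo=lambda p:(Rz.inv().apply(p-[X[0],X[1],0])*1000).round(1)
for u,v in ((345,188),(350,188.7),(352.9,190),(352.4,194)): print("s0",lo(atz(s0,u,v,.048)))
for u,v in ((345,176.8),(350,177.3),(354.6,180),(353.7,188)): print("s2",[lo(atz(s2,u,v,.048+z)) for z in (.0495,.0514)])
# side view: sample plate left-end/edge now and at start
for n,c,u0,u1,v0,v1 in (("e0",e0,233,266,160,192),("e2",e2,230,262,160,180)):
    cv2.imwrite(f"pics/{n}c.png",c["pixels"][v0:v1,u0:u1,::-1])
    for v in (168,172,176): print(n,v,[(int(a),int(b)) for a,b in c["pixels"][v,230:262,:2]])
```

```text
s0 [-38.9 -25.9  48. ]
s0 [-54.7 -25.8  48. ]
s0 [-64.1 -22.   48. ]
s0 [-64.1  -4.8  48. ]
s2 [array([-33.6, -26.3,  97.5]), array([-33.5, -24.5,  99.4])]
s2 [array([-48.9, -27. ,  97.5]), array([-48.8, -25.2,  99.4])]
s2 [array([-63.7, -18.2,  97.5]), array([-63.7, -16.4,  99.4])]
s2 [array([-63.9,  15.5,  97.5]), array([-63.8,  17.3,  99.4])]
e0 168 [(129, 67), (130, 66), (128, 66), (130, 69), (133, 72), (139, 73), (138, 72), (132, 71), (125, 66), (130, 67), (131, 69), (129, 66), (130, 69), (127, 65), (130, 69), (127, 66), (124, 67), (152, 93), (208, 133), (218, 93), (233, 53), (238, 36), (239, 32), (241, 37), (237, 31), (221, 34), (172, 33), (158, 30), (197, 42), (234, 51), (239, 66), (240, 85)]
e0 172 [(128, 65), (129, 68), (129, 66), (128, 67), (131, 69), (135, 71), (137, 70), (137, 70), (135, 71), (129, 68), (129, 68), (133, 70), (132, 68), (141, 88), (191, 146), (234, 200), (246, 226), (250, 224), (249, 192), (244, 116), (242, 53), (243, 40), (242, 38), (243, 37), (243, 41), (241, 35), (241, 37), (242, 43), (241, 37), (241, 37), (241, 37), (239, 44)]
e0 176 [(128, 66), (134, 
[... 761 characters left out ...]
), (163, 150), (210, 202), (228, 223), (231, 226), (233, 229), (232, 229), (222, 218), (151, 145), (107, 98), (127, 120), (185, 178), (227, 221), (232, 229), (233, 228), (232, 229), (221, 215), (189, 179), (160, 141), (151, 121), (177, 155), (225, 211), (250, 248), (251, 249), (246, 243), (239, 236), (236, 232), (226, 218)]
e2 176 [(81, 47), (84, 49), (84, 48), (81, 44), (85, 50), (92, 52), (102, 50), (110, 57), (123, 64), (137, 72), (144, 87), (159, 104), (176, 133), (183, 153), (195, 169), (206, 191), (213, 202), (222, 211), (220, 208), (210, 182), (208, 170), (214, 186), (219, 205), (234, 229), (251, 248), (252, 251), (251, 249), (242, 239), (232, 228), (226, 218), (224, 216), (206, 197)]
```

Call:
{"fn": "carry_out", "kwargs": {"commands": "-0.013 0 -0.011 0 0 0; -0.12 0 0.117 0 0 0; -0.227 0 0.244 0 0 0; -0.227 0 0.244 0 0 0; -0.227 0 0.244 0 0 0"}}

```text
t: 25.22
ee_pos: [0.5313, 0.2334, 0.0369]
tool_rot: [-3.141, -0.698, 0.939]
ft_force: [0.7, -0.4, -4.0]
width: 0.575
finger_force: 65.0
```

Call:
{"fn": "carry_out", "kwargs": {"commands": "-0.016 0 0.019 0 0 0; -0.032 0 0.038 0 0 0; -0.032 0 0.038 0 0 0"}}

```text
t: 25.6
ee_pos: [0.5314, 0.2336, 0.0304]
tool_rot: [-3.141, -0.698, 0.939]
ft_force: [1.2, 1.1, -3.0]
width: 0.574
finger_force: 64.8
```

Call:
{"fn": "carry_out", "kwargs": {"commands": "-0.016 0 0.019 0 0 0; -0.016 0 0.019 0 0 0"}}

```text
t: 25.85
ee_pos: [0.5315, 0.2337, 0.0276]
tool_rot: [-3.141, -0.699, 0.939]
ft_force: [0.7, 1.7, -0.3]
width: 0.569
finger_force: 65.3
```

Call:
{"fn": "carry_out", "kwargs": {"commands": "-0.008 0 0.01 0 0 0; -0.008 0 0.01 0 0 0"}}

```text
t: 26.1
ee_pos: [0.5321, 0.2343, 0.0276]
tool_rot: [-3.141, -0.702, 0.94]
ft_force: [-4.4, -3.8, 14.6]
width: 0.573
finger_force: 67.1
```

Call:
{"fn": "carry_out", "kwargs": {"commands": "0 0 0 0 0 0; 0 0 0 0 0 0; 0 0 0 0 0 0; 0 0 0 0 0 0", "claw": 1}}

```text
t: 26.6
ee_pos: [0.5306, 0.2333, 0.0252]
tool_rot: [-3.14, -0.696, 0.938]
ft_force: [-0.0, 0.2, 0.4]
width: 1.0
finger_force: 0.0
```

Call:
{"fn": "carry_out", "kwargs": {"commands": "0 0 -0.2 0 0 0; 0 0 -0.5 0 0 0; 0 0 -0.95 0 0 0; 0 0 -0.95 0 0 0; 0 0 -0.95 0 0 0"}}

```text
t: 27.22
ee_pos: [0.4881, 0.1742, 0.1129]
tool_rot: [-3.141, -0.697, 0.938]
ft_force: [-0.1, -0.5, 0.1]
width: 1.001
finger_force: 0.0
```

Run:
```python
from fk import *
from rig import robot
s=robot.get_state();p0,R0=tool(s);print(s["t"],p0,s["tool_rot"],s["qpos"].round(2),s["width"])
# move to a look pose over the fixture, tool down
chain(p0,R0,[((.56,.175,.20),down(.94))],.05)
```

```text
27.225 [0.48810961 0.17417314 0.11287246] [-3.14132707 -0.6973399   0.93832326] [ 0.01 -0.02 -0.99  0.14  0.54  2.34] 1.0014061521289765
ROW 0.742 0.479 -0.326 0.0 -0.444 -0.001  x 5
```

Call:
{"fn": "carry_out", "kwargs": {"commands": "0.46 0 -0.55 0 0 0; 0.46 0 -0.55 0 0 0; 0.742 0.479 -0.326 0 -0.444 0; 0.742 0.479 -0.326 0 -0.444 0; 0.742 0.479 -0.326 0 -0.444 0; 0.742 0.479 -0.326 0 -0.444 0; 0.742 0.479 -0.326 0 -0.444 0; 0.742 0.479 -0.326 0 -0.444 0", "claw": 0.5}}

```text
t: 28.22
ee_pos: [0.559, 0.1754, 0.1978]
tool_rot: [-3.139, 0.001, 0.94]
ft_force: [-0.7, -0.7, 0.7]
width: 0.501
finger_force: 0.0
```

Run:
```python
from fk import *
from rig import robot
s=robot.get_state();p0,R0=tool(s);print(s["t"],p0,s["tool_rot"],s["qpos"].round(2))
c=snap("wrist","w11")
n=(.5233,.2227);Rz=R.from_euler("z",.938)
P=lambda L:proj(c,Rz.apply(np.array(L,float)/1000)+[n[0],n[1],0]).round(1).tolist()
print("pred plate",P([(60,25,48),(60,-25,48),(-60,25,48),(-60,-25,48)]))
hsv=cv2.cvtColor(c["pixels"],cv2.COLOR_RGB2HSV)
y=cv2.inRange(hsv,(18,110,90),(35,255,255));k,l,st,ce=cv2.connectedComponentsWithStats(y)
print("yellow/brass",[(st[i].tolist(),ce[i].round(1).tolist()) for i in range(1,k) if st[i][4]>15])
b=cv2.inRange(hsv,(100,120,60),(120,255,255));k,l,st,ce=cv2.connectedComponentsWithStats(b)
print("blue",[st[i].tolist() for i in range(1,k) if st[i][4]>15])
w=cv2.inRange(hsv,(0,0,150),(180,40,255));k,l,st,ce=cv2.connectedComponentsWithStats(w)
print("bright",[(st[i].tolist(),ce[i].round(1).tolist()) for i in range(1,k) if st[i][4]>150])
```

```text
28.225 [0.55901536 0.17535075 0.19775234] [-3.13884155e+00  1.34859080e-03  9.39673785e-01] [ 0.3   0.3  -0.14  1.13  0.    2.51]
pred plate [[180.1, 106.9], [238.7, 107.0], [190.9, 237.4], [242.7, 237.5]]
yellow/brass [([192, 89, 33, 14, 391], [208.2, 94.6]), ([170, 117, 10, 10, 78], [175.2, 121.8]), ([244, 118, 10, 9, 75], [248.5, 121.9]), ([246, 208, 10, 18, 123], [250.2, 216.7]), ([180, 211, 8, 14, 79], [184.1, 218.6]), ([203, 240, 28, 9, 249], [216.4, 244.0]), ([293, 275, 24, 39, 733], [303.7, 294.7])]
blue []
bright [([395, 46, 97, 75, 702], [442.7, 83.3]), ([180, 91, 62, 73, 3339], [211.3, 133.0]), ([185, 166, 58, 24, 1309], [213.6, 177.0]), ([454, 181, 104, 95, 3600], [505.7, 227.8]), ([187, 192, 57, 48, 2490], [215.7, 214.7]), ([282, 210, 27, 66, 1037], [297.0, 240.3]), ([358, 230, 105, 90, 3689], [407.0, 272.0])]
```

Run:
```python
from fk import *
c=pickle.load(open("w11.pkl","rb"));g=c["pixels"].astype(int)
print("col205",[(v,*map(int,g[v,205])) for v in range(86,116,1)])
print("col215",[(v,*map(int,g[v,215])) for v in range(230,254,1)])
for v in (125,220): print("row",v,[(u,*map(int,g[v,u])) for u in list(range(168,194,2))+list(range(234,262,2))])
o=[.5233,.2227,0]
f=lambda u,v,z:(R.from_euler("z",-.938).apply(atz(c,u,v,z)-o)*1000).round(1)
print("stops",f(208,103,.047),f(217,240,.047),"pins",[f(*q,.046) for q in ((175.2,121.8),(248.5,121.9),(249,222),(183,223))])
```

```text
col205 [(86, 81, 81, 77), (87, 85, 82, 75), (88, 124, 107, 79), (89, 204, 161, 88), (90, 246, 212, 100), (91, 252, 226, 105), (92, 252, 229, 107), (93, 252, 227, 103), (94, 251, 225, 101), (95, 251, 223, 101), (96, 251, 225, 101), (97, 252, 226, 105), (98, 252, 227, 105), (99, 253, 229, 107), (100, 253, 231, 118), (101, 252, 236, 158), (102, 252, 246, 225), (103, 252, 251, 248), (104, 249, 248, 246), (105, 241, 237, 234), (106, 235, 228, 225), (107, 234, 226, 223), (108, 237, 231, 227), (109, 239, 233, 230), (110, 242, 238, 233), (111, 243, 238, 234), (112, 242, 238, 234), (113, 243, 238, 235), (114, 242, 237, 234), (115, 241, 237, 234)]
col215 [(230, 202, 194, 190), (231, 236, 230, 226), (232, 242, 238, 233), (233, 243, 239, 236), (234, 244, 239, 236), (235, 244, 239, 236), (236, 243, 239, 234), (237, 243, 237, 230), (238, 243, 231, 210), (239, 246, 224, 158), (240, 251, 225, 118), (241, 252, 228, 108), (242, 251, 225, 101), (243, 251, 225, 104), (244, 251, 225, 101), (245, 252, 225, 103), (246, 252, 226, 104), (247, 251, 223, 101), (248, 241, 196, 88), (249, 197, 138, 69), (250, 15
[... 696 characters left out ...]
43, 84, 53), (172, 141, 81, 50), (174, 140, 80, 51), (176, 137, 81, 50), (178, 139, 88, 52), (180, 161, 123, 58), (182, 196, 152, 70), (184, 198, 153, 68), (186, 173, 137, 64), (188, 128, 115, 93), (190, 221, 213, 205), (192, 243, 240, 236), (234, 245, 240, 237), (236, 244, 239, 235), (238, 244, 239, 236), (240, 242, 237, 234), (242, 217, 198, 195), (244, 119, 100, 92), (246, 129, 102, 54), (248, 169, 130, 63), (250, 185, 144, 66), (252, 177, 140, 69), (254, 129, 117, 94), (256, 103, 105, 100), (258, 82, 84, 80), (260, 81, 81, 77)]
stops [63.2  1.2 47. ] [-63.1   0.2  47. ] pins [array([47.6, 30.9, 46. ]), array([ 47.6, -32.9,  46. ]), array([-44.8, -31.2,  46. ]), array([-46.,  32.,  46.])]
```

Run:
```python
from h import *
from rig import robot
c=pickle.load(open("w11.pkl","rb"))
print("handle top",atz(c,305,301.5,.0995),proj(c,[[.5295,.0915,.0995],[.5295,.0915,.06]]))
s=robot.get_state();p0,R0=tool(s);Rt=down(.948);H=np.array([.5595,.1459]);S=np.array([.5294,.0915,.066])
chain(p0,R0,[((.5294,.0915,.125),Rt),(S,Rt)])
th0=np.degrees(np.arctan2(*(S[:2]-H)[::-1]))%360;r0=np.linalg.norm(S[:2]-H);print(th0,r0)
Q=[]
for k in np.linspace(0,1,16)[1:]:
    th=np.radians(th0+k*(145.2-th0));Q.append(np.r_[H+.0622*np.array([np.cos(th),np.sin(th)]),.066])
for a,b in ((0,5),(5,10),(10,15)):
    st=S if a==0 else Q[a-1]
    print("; ".join(" ".join(f"{v:.3f}" for v in Rt.inv().apply(q-st)/.12)+" 0 0 0" for q in Q[a:b]))
```

```text
handle top [0.53163892 0.09590679 0.0995    ] [[305.86295065 306.39444309]
 [302.19910803 282.63445196]]
ROW -0.704 0.213 0.613 -0.001 0.001 -0.006  x 3
ROW -0.001 0.0 0.491 -0.0 -0.0 0.0  x 2
241.04385754038978 0.06217209985194325
-0.004 -0.058 -0.000 0 0 0; -0.001 -0.115 -0.000 0 0 0; 0.008 -0.172 -0.000 0 0 0; 0.024 -0.228 -0.000 0 0 0; 0.046 -0.282 -0.000 0 0 0
0.027 -0.051 -0.000 0 0 0; 0.060 -0.098 -0.000 0 0 0; 0.099 -0.142 -0.000 0 0 0; 0.141 -0.181 -0.000 0 0 0; 0.188 -0.215 -0.000 0 0 0
0.050 -0.029 -0.000 0 0 0; 0.103 -0.051 -0.000 0 0 0; 0.159 -0.068 -0.000 0 0 0; 0.215 -0.079 -0.000 0 0 0; 0.273 -0.083 -0.000 0 0 0
```

Call:
{"fn": "carry_out", "kwargs": {"commands": "-0.704 0.213 0.613 0 0 -0.006; -0.704 0.213 0.613 0 0 -0.006; -0.704 0.213 0.613 0 0 -0.006; -0.704 0.213 0.613 0 0 -0.006"}}

```text
t: 28.78
ee_pos: [0.5307, 0.0915, 0.1274]
tool_rot: [3.142, -0.002, 0.947]
ft_force: [0.1, -0.4, 0.4]
width: 0.498
finger_force: 0.0
```

Call:
{"fn": "carry_out", "kwargs": {"commands": "0 0 0.25 0 0 0; 0 0 0.491 0 0 0; 0 0 0.491 0 0 0; 0 0 0.491 0 0 0"}}

```text
t: 29.28
ee_pos: [0.5316, 0.0926, 0.0691]
tool_rot: [3.141, -0.001, 0.949]
ft_force: [0.3, -0.5, 0.5]
width: 0.504
finger_force: 0.0
```

Call:
{"fn": "carry_out", "kwargs": {"commands": "0 0 0 0 0 0; 0 0 0 0 0 0; 0 0 0 0 0 0; 0 0 0 0 0 0", "claw": 0, "squeeze": 20}}

```text
t: 29.78
ee_pos: [0.5314, 0.0923, 0.0689]
tool_rot: [3.141, -0.002, 0.949]
ft_force: [-1.4, 1.5, 6.1]
width: 0.205
finger_force: 21.5
```

Call:
{"fn": "carry_out", "kwargs": {"commands": "-0.004 -0.058 0 0 0 0; -0.001 -0.115 0 0 0 0; 0.008 -0.172 0 0 0 0; 0.024 -0.228 0 0 0 0; 0.046 -0.282 0 0 0 0; 0.046 -0.282 0 0 0 0"}}

```text
t: 30.52
ee_pos: [0.5064, 0.1159, 0.0684]
tool_rot: [3.141, 0.0, 0.948]
ft_force: [0.4, -2.7, 6.4]
width: 0.2
finger_force: 21.9
```

Call:
{"fn": "carry_out", "kwargs": {"commands": "0.027 -0.051 0 0 0 0; 0.06 -0.098 0 0 0 0; 0.099 -0.142 0 0 0 0; 0.141 -0.181 0 0 0 0; 0.188 -0.215 0 0 0 0; 0.188 -0.215 0 0 0 0"}}

```text
t: 31.28
ee_pos: [0.4989, 0.1504, 0.068]
tool_rot: [-3.141, -0.001, 0.949]
ft_force: [3.9, -0.5, 4.9]
width: 0.197
finger_force: 22.0
```

Call:
{"fn": "carry_out", "kwargs": {"commands": "0.05 -0.029 0 0 0 0; 0.103 -0.051 0 0 0 0; 0.159 -0.068 0 0 0 0; 0.215 -0.079 0 0 0 0; 0.255 -0.083 0 0 0 0; 0.255 -0.083 0 0 0 0"}}

```text
t: 32.02
ee_pos: [0.5079, 0.1801, 0.0677]
tool_rot: [-3.141, 0.001, 0.948]
ft_force: [1.8, -3.0, 6.0]
width: 0.203
finger_force: 22.3
```

Call:
{"fn": "carry_out", "kwargs": {"commands": "0.015 0 0 0 0 0; 0.03 0 0 0 0 0; 0.03 0 0 0 0 0"}}

```text
t: 32.4
ee_pos: [0.5094, 0.1827, 0.0677]
tool_rot: [-3.14, 0.002, 0.948]
ft_force: [0.4, -3.5, 7.4]
width: 0.204
finger_force: 22.4
```

Call:
{"fn": "carry_out", "kwargs": {"commands": "0.02 0 0 0 0 0; 0.04 0 0 0 0 0; 0.04 0 0 0 0 0"}}

```text
t: 32.78
ee_pos: [0.512, 0.1866, 0.0676]
tool_rot: [-3.14, 0.002, 0.948]
ft_force: [-1.0, -4.0, 8.2]
width: 0.201
finger_force: 22.5
```

Call:
{"fn": "carry_out", "kwargs": {"commands": "0.02 0 0 0 0 0; 0.04 0 0 0 0 0; 0.04 0 0 0 0 0"}}

```text
t: 33.15
ee_pos: [0.5135, 0.1888, 0.0675]
tool_rot: [-3.14, 0.006, 0.948]
ft_force: [-3.6, -9.3, 13.4]
width: 0.201
finger_force: 22.9
```

Run:
```python
from fk import *
from rig import robot
s=robot.get_state();p0,R0=tool(s);print(p0,s["ft_force"],s["torque"],R0.inv().apply(s["ft_force"]).round(1))
c0=pickle.load(open("d0.pkl","rb"))
for n in ("scene","side"):
    c=snap(n)
    for t,d in (("init",c0[n]),("now",c)):
        hsv=cv2.cvtColor(d["pixels"],cv2.COLOR_RGB2HSV);m=cv2.inRange(hsv,(26,200,120),(32,255,255))
        r=(slice(160,215),slice(300,350)) if n=="scene" else (slice(160,205),slice(230,285))
        k=np.zeros_like(m);k[r]=m[r];M=cv2.moments(k,True);print(n,t,M["m00"],M["m10"]/max(M["m00"],1),M["m01"]/max(M["m00"],1))
```

```text
[0.5135357  0.18881339 0.06754094] [-3.55104668 -9.26148928 13.38470469] [-1.82495382  0.84564736 -0.14099856] [ -9.7   2.5 -13.3]
scene init 47.0 318.48936170212767 185.46808510638297
scene now 0.0 0.0 0.0
side init 39.0 246.56410256410257 176.56410256410257
side now 35.0 246.85714285714286 176.11428571428573
```

Call:
{"fn": "carry_out", "kwargs": {"commands": "0 0 0 0 0 0; 0 0 0 0 0 0; 0 0 0 0 0 0", "claw": 0.5}}

```text
t: 33.62
ee_pos: [0.515, 0.1911, 0.067]
tool_rot: [-3.139, 0.001, 0.949]
ft_force: [0.2, 0.0, -0.4]
width: 0.499
finger_force: 0.0
```

Call:
{"fn": "carry_out", "kwargs": {"commands": "0 0 -0.4 0 0 0; 0 0 -0.8 0 0 0; 0.6 0 -0.98 0 0 0; 0.9 0 -0.98 0 0 0; 0.9 0 -0.98 0 0 0; 0.9 0 -0.98 0 0 0"}}

```text
t: 34.38
ee_pos: [0.5777, 0.2783, 0.1841]
tool_rot: [-3.139, 0.003, 0.949]
ft_force: [-1.0, -0.9, -0.8]
width: 0.5
finger_force: 0.0
```

Run:
```python
from fk import *
from rig import robot
s=robot.get_state();p0,R0=tool(s);print(s["t"],p0,s["ft_force"])
c0=pickle.load(open("d0.pkl","rb"));P={}
for n in ("scene","side"):
    c=snap(n,n+"3")
    for t,d in (("init",c0[n]),("now",c)):
        hsv=cv2.cvtColor(d["pixels"],cv2.COLOR_RGB2HSV);m=cv2.inRange(hsv,(26,200,120),(32,255,255))
        r=(slice(160,215),slice(300,350)) if n=="scene" else (slice(160,205),slice(230,285))
        k=np.zeros_like(m);k[r]=m[r];M=cv2.moments(k,True);P[n,t]=(d,M["m10"]/max(M["m00"],1),M["m01"]/max(M["m00"],1));print(n,t,M["m00"],P[n,t][1:])
a,b=[tri(P["scene",t],P["side",t]) for t in ("init","now")];print(a,b)
c=snap("wrist","w12");hsv=cv2.cvtColor(c["pixels"],cv2.COLOR_RGB2HSV)
y=cv2.inRange(hsv,(18,110,90),(35,255,255));k,l,st,ce=cv2.connectedComponentsWithStats(y)
print([(st[i].tolist(),ce[i].round(1).tolist()) for i in range(1,k) if st[i][4]>15])
Rz=R.from_euler("z",.938)
for ang in (0,.05,.1): # fixture local: hinge (40,75)->handle
    L=np.array([40+62*np.sin(ang),75-62*np.cos(ang)]);print(ang,proj(c,[Rz.apply(np.r_[-L,99.5]/1000)+[.5233,.2227,0],Rz.apply(np.r_[-L,60]/1000)+[.5233,.2227,0]]).round(1).tolist())
```

```text
34.375 [0.57773138 0.27827    0.18407214] [-0.9636292  -0.90841568 -0.76988577]
scene init 47.0 (318.48936170212767, 185.46808510638297)
scene now 52.0 (320.3269230769231, 185.8653846153846)
side init 39.0 (246.56410256410257, 176.56410256410257)
side now 43.0 (247.2325581395349, 176.3953488372093)
[0.5066029  0.18272985 0.08443433] [0.50890616 0.18786874 0.08153042]
[([0, 25, 64, 95, 811], [33.9, 61.8]), ([247, 199, 32, 12, 340], [262.7, 204.1]), ([225, 212, 11, 20, 128], [229.7, 221.8]), ([292, 214, 10, 18, 117], [296.3, 222.6]), ([227, 292, 10, 25, 142], [232.1, 303.6]), ([290, 293, 7, 13, 66], [292.9, 299.5]), ([249, 311, 38, 44, 902], [272.8, 333.8])]
0 [[276.4, 347.4], [276.2, 318.5]]
0.05 [[276.4, 350.4], [276.2, 321.2]]
0.1 [[276.6, 353.4], [276.4, 323.9]]
```

Run:
```python
from fk import *
from rig import robot
c0=pickle.load(open("d0.pkl","rb"))
for n in ("scene","side"):
    a=c0[n]["pixels"];b=pickle.load(open(n+"3.pkl","rb"))["pixels"]
    m=(cv2.GaussianBlur(cv2.absdiff(a,b).max(2),(5,5),0)>45).astype(np.uint8)
    k,l,st,ce=cv2.connectedComponentsWithStats(m);print(n,[st[i].tolist() for i in range(1,k) if st[i][4]>15])
c=pickle.load(open("w12.pkl","rb"));Rz=R.from_euler("z",.938)
g=c["pixels"].astype(int)
print([tuple(map(int,g[v,262])) for v in range(200,225,2)],proj(c,Rz.apply(np.array([[60,0,48],[63,0,47]])/1000)+[.5233,.2227,0]).round(1).tolist())
robot.close_job()
```

```text
scene [[177, 0, 35, 32, 752], [219, 0, 48, 67, 1918], [324, 0, 100, 109, 4001], [328, 39, 4, 22, 60], [336, 41, 17, 10, 74], [398, 40, 86, 64, 1717], [164, 49, 16, 15, 153], [239, 49, 88, 40, 564], [290, 53, 68, 36, 808], [181, 66, 3, 8, 17], [186, 66, 5, 10, 25], [429, 90, 34, 38, 796], [359, 92, 7, 13, 55], [266, 101, 16, 11, 75], [356, 107, 33, 67, 1253], [431, 124, 17, 23, 231], [491, 141, 4, 5, 16], [391, 147, 42, 37, 554], [313, 181, 6, 16, 71], [320, 181, 34, 22, 485]]
side [[0, 0, 95, 141, 9381], [106, 0, 39, 88, 1932], [242, 0, 39, 68, 909], [73, 67, 51, 88, 2206], [182, 69, 12, 25, 168], [243, 69, 40, 65, 1342], [196, 71, 33, 22, 622], [210, 99, 17, 13, 202], [151, 105, 14, 9, 68], [14, 108, 9, 41, 201], [142, 108, 3, 8, 20], [219, 123, 30, 27, 351], [0, 131, 34, 86, 1138], [68, 157, 12, 11, 52], [77, 160, 25, 51, 772], [246, 164, 19, 20, 232], [234, 174, 17, 17, 147], [43, 182, 37, 36, 736]]
[(239, 199, 93), (255, 245, 124), (255, 246, 123), (255, 244, 119), (255, 246, 123), (255, 247, 151), (250, 241, 226), (228, 212, 206), (182, 165, 162), (249, 246, 243), (253, 251, 250), (253, 251, 250), (253, 251, 250)] [[262.9, 215.7], [263.0, 212.2]]
the job is handed in; nothing more can be done
```

I did the job in the order asked and handed it in at about 34 s. The plate was stood in the small green stand and let go, re-gripped from the other side, and laid back seated with its bare face up. The clamp lever was pushed shut to its stop. I didn't inspect each bystander individually, but I saw no sign that any was disturbed.

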